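# Park the valve riser and shut the gate

## Robot

A 6-joint arm with a two-finger parallel gripper is mounted at the origin on the work surface. World frame = base frame: x ahead of the robot, y to its left, z up, the work surface at z = 0. Lengths are in m, angles in degrees, forces in N, time in s.
With the tool pointing down it reaches from about 0.25 to 0.725 m from the base axis. Payload 9.7 kg.
Tool frame: the origin (TCP) lies at the very end of the fingers, on their centre line; the grasp point (between the pads) lies 19 mm behind it (bot.pinch_z is the distance from the TCP to the grasp point, in m); x points along the fingers, z is the direction in which the jaws open and shut, and the axes are right-handed (so a half turn about x gives the same grasp; the last joint's range is limited). The gripper opens to 85 mm and grips with 20 to 120 N. Pads are 22 mm wide; open, the fingers measure 114 mm over their backs; the gripper's body (76 mm by 85 mm) begins 54 mm behind the grasp point. The pads swing forward as they close: fully open they stand 13 mm farther back than shut.
Start: joints at [64.916, 4.979, 10.078, 95.1, 0, 90], TCP at [0.233, 0.498, 0.231] pointing down, gripper open.
Joint ranges: [-179.16, 179.16], [-48.56, 103.87], [-65.8, 70.77], [-126.05, 130.52], [-82.76, 87.17], [-180, 180]. Speed limits (degrees/s): [127.2, 127.2, 147.25, 180, 180, 180].

## Interface

Orientations are given as [roll, pitch, yaw] about the fixed x, y, z axes, in that order (R = Rz(yaw) Ry(pitch) Rx(roll)).
In Python, from workcell import bot gives the robot as it stands.
- The arm moves only by the tool play_rows, never from a script. Its argument "rows" is a list of rows, each a list of 3 entries, a list of its own where there are three numbers: the shift along the tool's x, y, z in cm, then the turn about the tool's x in degrees, then the finger opening in cm, from 0 to 8.54. A call has 1 to 12 rows; each row is the pose to reach, as a shift and turn from the pose commanded when the call began, along the tool's axes at that moment; what a row does not reach only later rows make up. A row lasts 1/12 s, in which the tool goes at most 41.7 mm and 7.16 degrees, less where a joint would pass 70% of its speed; a pose out of reach is approached as far as the arm can. A call with a gripper value outside its range is refused whole. The fingers move at their own pace and stop on an object; "squeeze" is the grip in N (left out, the last holds). Time passes only in rows, so rows that repeat a pose let the fingers close. It gives the time, the measured TCP pose, the force and the opening at its end, in the units of the state.
- bot.get_obs(): the state, without advancing time (a new reading comes with each control period).
- bot.camera(name): name is "scene" or "top" or "wrist"; returns (picture, depth): 480x640x3 uint8, blue, green, red; 480x640 float32, m along the optical axis (not along the pixel's ray), 0 where there is no reading.
- bot.camera_model(name): a dict with "fx", "fy", "cx", "cy" (pixels), "origin" and "attitude" of the camera in the world; the wrist camera has in their place "mount" (4x4, takes a point from camera to tool coordinates, whose origin is the TCP and whose axes are the tool frame's). Camera axes: x right, y down, z forward; pixel columns grow to the right and rows downward; lengths in m; the calibration is good to about 2 mm. The wrist camera is an equidistant fisheye: a pixel r from the principal point sees the ray r / f radians off the axis. A picture is of the moment at which its call begins: read the wrist's pose just before it. camera_model takes no time and is no camera call.
- bot.job_done(): hands the job in, once; it reports no verdict.
The state is a dict: "time": time; "q": joint angles; "qd": joint speeds; "joint_efforts": joint torques, N m; "ee_pos": TCP position; "tcp_rot": TCP orientation; "wrist_force": force on the tool from outside, world axes, zero at the start; "torque": the same for the moment, N m; "opening": finger opening in m.
Only numpy, scipy, OpenCV 4.12 (cv2) and the standard library are available. Lean on these libraries where they do the work, as an engineer would, in place of code of your own. Each camera call takes 0.05 s, during which the arm holds its last target.

## Task

Push the tall valve riser across the bench into the timber bay until its foot is fully home against the back stop: push it low, on its heavy round foot only, so that it slides upright; never touch its pipe or valve, tip it or lift it. Then push the red gate fully shut behind it. Leave the loose fittings and the jar alone.

Things in the scene. Friction and masses are not known exactly. Their poses are not given: they have to be found in the camera images.
- riser: The tall loose riser, 277 mm high, about 0.85 kg: a dark round cast foot 72 mm across and 28 mm high (a 44 mm wide, 12 mm high collar on it), which carries a thin pipe with a brass ball valve and a yellow lever. Origin: centre of the underside of the foot, on the bench; z runs up the pipe. Pushed on the foot it slides; pushed higher than about 40 mm it may tip.
- riser_pipe: The riser's upper part, rigidly fixed to the foot: grey steel pipe 27 mm across, from 40 mm above the bench, and brass valve, 44 mm across, 165 to 230 mm above the bench, with an upright yellow lever 36 mm to one side of the pipe's axis. Must not be touched. Origin: on the pipe's axis at its lower end, 40 mm above the riser's underside; z up.
- bay: Fixed U-shaped bay of pale timber strips 36 mm high and 24 mm thick on the bare bench, open on its -x side. Origin: on the bench, where the centre of the riser's foot stands when it is fully home; +x is the direction in which the riser is pushed in. The back stop's inner face is at x = +36 mm, the two side strips' inner faces at y = +50 and -50 mm; the side strips end at x = -45 mm.
- gate (a joint): Angle (rad) of the red gate bar about an upright hinge: 0 = shut (bar across the bay's mouth, along the bay's -y), growing as it opens; at 1.57 the bar points straight out along the bay's -x, at 2.5 it is wide open. It stays where it is left (a fingertip of about 1 N moves it). The stop at 0 is rigid.
- gate_hinge (a point): Hinge axis of the gate, at x = -55, y = +62 mm in the bay's frame, 23 mm above the bench. The gate's bar is 14 mm thick, runs from the hinge to 125 mm from it, and is 8 to 38 mm above the bench; the hinge pin rises to 48 mm.
- gate_tip (a point): Free end of the red gate bar, 125 mm from the hinge axis, at half its height (23 mm above the bench).
- jar: Bystander: closed amber jar, 60 mm across, 80 mm high; origin centre of its underside. Leave alone.
- tee: Bystander: brass pipe tee lying flat, 85 by 72 mm, 48 mm high; origin on the bench under the crossing of its arms. Leave alone.
- coupling: Bystander: steel pipe coupling standing on end, 56 mm across, 55 mm high; origin centre of its underside. Leave alone.
Mind the look-alikes: they are no part of the job. What is shaped like the bay but green or yellow is not meant.

How it is judged (in metres and radians):
On the way, in this order (a step that is already met when the one before it is completed fails the run):
1. the riser stands upright, fully home in the bay (within 10 mm of the back stop) (x of riser in the frame of bay between -0.01 and 0.006 m and y of riser in the frame of bay between -0.018 and 0.018 m and angle between riser's own z axis and vertical below 0.06 rad), for 0.2 s.
2. the gate is shut behind it (value of joint gate below 0.1 rad), for 0.2 s.
At the end, for the whole second after the job is handed in: The riser stands still and upright (within 0.06 rad) on the bench between the bay's side strips, its foot within 10 mm of the back stop, and the gate is within 0.10 rad of shut (all of step 1 and linear speed of riser below 0.02 m/s and height (world z) of riser below 0.005 m and value of joint gate below 0.1 rad); the robot touches nothing.
It fails at once if the riser tips (over 0.2 rad) (angle between riser's own z axis and vertical above 0.2 rad).
It fails at once if the riser is lifted (over 12 mm) (height (world z) of riser above 0.012 m).
It fails at once if the robot touches the riser's pipe or valve (over 1 N) (contact force between any of the fingers, the arm and riser_pipe above 1 N).
It fails at once if the jar, tee or coupling is disturbed (moved over 15 mm, or jar or coupling tipped over 0.3 rad) (distance of any of jar, tee, coupling from where it was at the start of the episode above 0.015 m or angle between any of jar, coupling's own z axis and vertical above 0.3 rad).
It also fails if it takes over 72 s, if anything falls off the work surface, if the arm or the gripper's body presses on something with over 40 N, if the wrist force passes 120 N, or if a joint passes its speed limit or range.

## Working session

There is one attempt and no reset: what is moved stays moved. The work goes in short steps, Python scripts to look and compute and a tool call to move; the robot and the scene stay as the last step left them, time stands still between calls to the robot, and variables do not carry over. Pictures are saved under pics/ and viewed, and the job is handed in when it is done.

Besides the shell and the picture viewer there is one more tool, called after "Emit:" by a JSON object that holds its "op" and its "data". play_rows: Moves the arm, as the interface text tells. Its arguments: {"type":"object","properties":{"rows":{"type":"array"},"squeeze":{"type":"number"}},"required":["rows"]}

```bash
ls; mkdir -p pics; cat > h.py <<'E'
import numpy as np, cv2
from workcell import bot
def shot(n,f):
    im,d=bot.camera(n); cv2.imwrite('pics/%s.png'%f,im); np.save('pics/%s.npy'%f,d); return im,d
E
python3 - <<'E'
from h import *
print(bot.get_obs())
for n in ['scene','top','wrist']:
    print(n,bot.camera_model(n)); shot(n,n+'0')
E
```

```text
pics
{'time': 0.0, 'q': array([ 6.49163538e+01,  5.01120129e+00,  1.00333803e+01,  9.51018873e+01,
       -9.10566962e-04,  8.99982515e+01]), 'qd': array([-0.11783237,  0.04836653, -0.06159274,  0.07525133, -0.07393818,
       -0.00792636]), 'joint_efforts': array([ 1.28662497e-03, -5.20384312e+01,  4.64805722e+01,  1.61336950e-02,
        4.33714786e-05, -1.08987848e-06]), 'ee_pos': array([0.23306425, 0.49789812, 0.23057251]), 'tcp_rot': array([-179.34724529,   89.92028649, -114.4291424 ]), 'wrist_force': array([-0.33630187,  0.14451685,  0.23874444]), 'torque': array([ 0.01358917, -0.03460266,  0.03602457]), 'opening': 0.08545594271434147}
scene {'fx': 443.48882465280656, 'fy': 443.48882465280656, 'cx': 313.92242229979985, 'cy': 243.6155884227484, 'origin': array([1.04880343, 0.19096877, 0.7926688 ]), 'attitude': array([-146.11562919,    0.90456024,   98.09461474])}
top {'fx': 460.79996290383843, 'fy': 460.79996290383843, 'cx': 318.8165735053589, 'cy': 238.16549536839054, 'origin': array([0.37184041, 0.11015345, 1.02758974]), 'attitude': array([-169.2459398 ,   -1.33698496,  -90.02980759])}
wrist {'fx': 371.64829954431775, 'fy': 371.64829954431775, 'cx': 316.4274860234383, 'cy': 238.01768646392605, 'mount': array([[-2.09058649e-04, -3.23124122e-01,  9.46356570e-01,
        -1.43601739e-01],
       [ 1.16792617e-03, -9.46356024e-01, -3.23123678e-01,
         8.26304025e-02],
       [ 9.99999296e-01,  1.03772281e-03,  5.75229030e-04,
         1.07441475e-03],
       [ 0.00000000e+00,  0.00000000e+00,  0.00000000e+00,
         1.00000000e+00]])}
```

View pics/scene0.png

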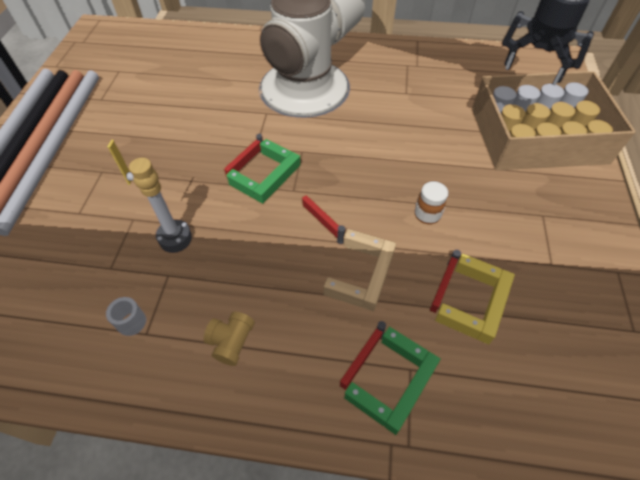

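View pics/top0.png

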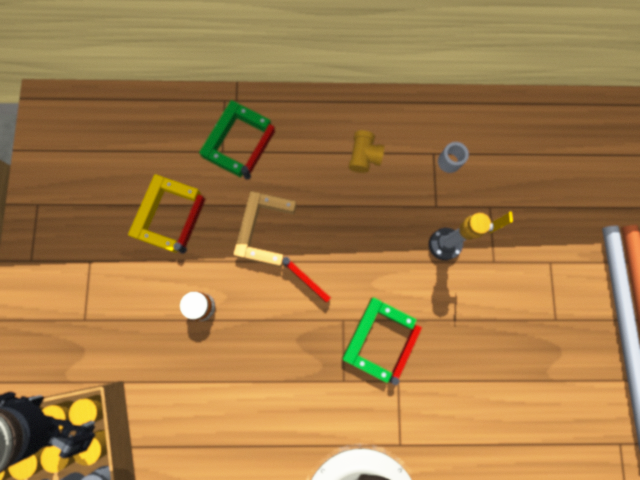

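View pics/wrist0.png

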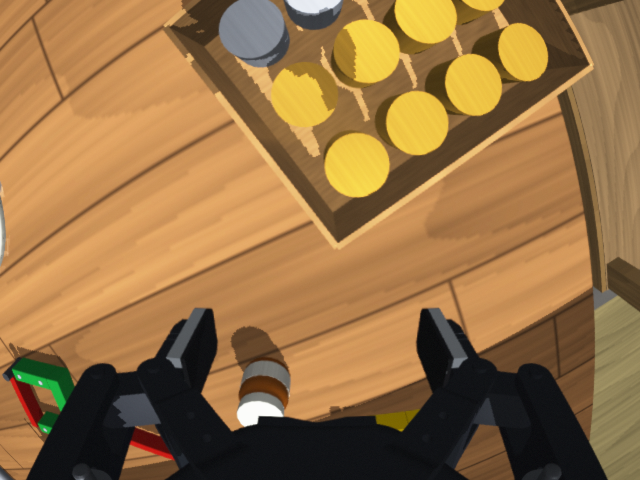

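Several things look like the bay:
- timber, top (265,230), with its gate open at (287,262)→(328,300)
- green, top (238,138) and (382,342)
- yellow, top (165,213)

The pale timber one with the open gate is the one meant. It opens towards −y, where the riser stands, with its foot at (446,245). The riser's lever sits on the −y side, which is the side I push from, so that needs care. Next I enlarge and measure.

```bash
cat >> h.py <<'E'
from scipy.spatial.transform import Rotation as Ro
def cam(n):
    m=bot.camera_model(n); return m,Ro.from_euler('xyz',m['attitude'],degrees=True).as_matrix()
def ray(n,u,v):
    m,R=cam(n); return np.array(m['origin']),R@np.array([(u-m['cx'])/m['fx'],(v-m['cy'])/m['fy'],1])
def atz(n,u,v,z):
    o,r=ray(n,u,v); return o+r*(z-o[2])/r[2]
def cloud(n,d):
    m,R=cam(n); v,u=np.mgrid[:480,:640]
    P=np.stack([(u-m['cx'])/m['fx']*d,(v-m['cy'])/m['fy']*d,d],-1)@R.T+np.array(m['origin']); P[d==0]=np.nan; return P
def proj(n,p):
    m,R=cam(n); c=(np.asarray(p)-m['origin'])@R; return c[...,0]/c[...,2]*m['fx']+m['cx'],c[...,1]/c[...,2]*m['fy']+m['cy']
E
python3 - <<'E'
from h import *
t=cv2.imread('pics/top0.png'); s=cv2.imread('pics/scene0.png')
def crop(im,x,y,w,h,k,f): cv2.imwrite(f,cv2.resize(im[y:y+h,x:x+w],None,fx=k,fy=k,interpolation=cv2.INTER_CUBIC))
crop(t,225,180,120,130,4.5,'pics/c_bay_t.png'); crop(t,415,195,110,100,5,'pics/c_ris_t.png')
crop(s,290,185,120,130,4.5,'pics/c_bay_s.png'); crop(s,100,130,100,130,4.5,'pics/c_ris_s.png')
for n,pts in [('top',[(446,245),(478,222),(511,217),(454,157),(365,152),(197,306),(250,255),(252,205),(290,206),(287,262),(325,297),(540,300)]),('scene',[(174,238),(145,172),(345,235),(310,202)])]:
    P=cloud(n,np.load('pics/%s0.npy'%n))
    for u,v in pts: print(n,u,v,P[v,u].round(4))
E
```

```text
top 446 245 [ 0.5432 -0.188   0.0518]
top 478 222 [ 0.5538 -0.1932  0.2305]
top 511 217 [ 0.5525 -0.2331  0.2754]
top 454 157 [ 7.639e-01 -2.341e-01 -4.000e-04]
top 365 152 [ 0.7578 -0.0176  0.0425]
top 197 306 [0.4111 0.3344 0.0812]
top 250 255 [0.5233 0.2368 0.0308]
top 252 205 [0.6341 0.2347 0.0369]
top 290 206 [0.6332 0.1509 0.0335]
top 287 262 [0.5066 0.1556 0.0421]
top 325 297 [0.4321 0.0738 0.0366]
top 540 300 [ 0.428  -0.4085  0.0014]
scene 174 238 [ 0.5699 -0.185   0.0336]
scene 145 172 [ 0.5626 -0.1845  0.2256]
scene 345 235 [0.5185 0.1687 0.0374]
scene 310 202 [0.4418 0.084  0.0388]
```

View pics/c_bay_t.png

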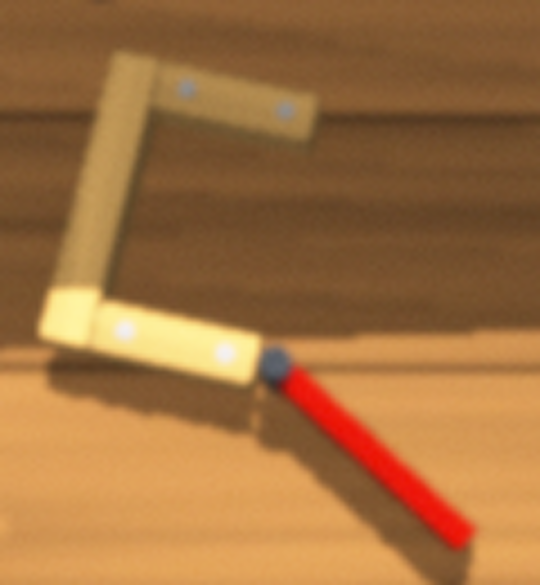

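View pics/c_ris_t.png

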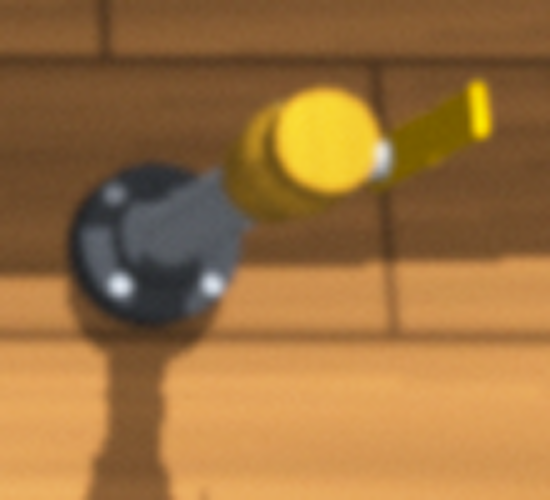

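View pics/c_bay_s.png

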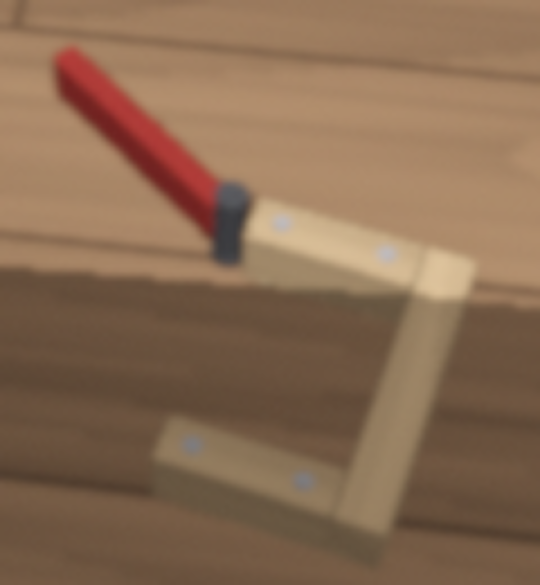

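View pics/c_ris_s.png

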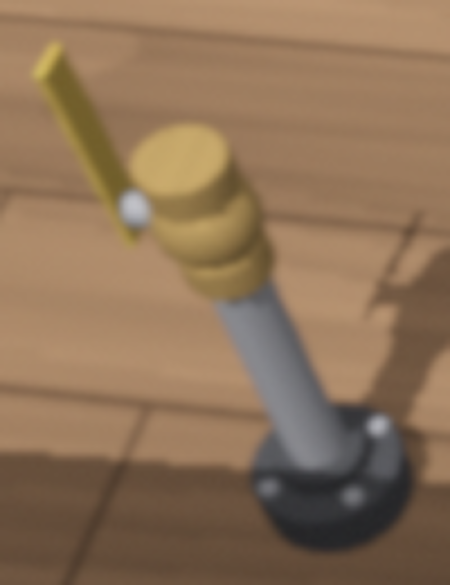

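```bash
python3 - <<'E'
from h import *
from scipy.optimize import least_squares
T=[((60,-74),(115,52)),((60,74),(38,336)),((-45,-74),(320,95)),((-45,50),(263,340)),((-45,74),(250,384)),((36,-50),(152,92)),((36,50),(100,300))]
S=[((60,74),(475,265)),((60,-74),(385,535)),((-45,74),(262,198)),((-45,-50),(178,415)),((-45,-74),(155,455)),((36,-50),(345,470)),((36,50),(412,297))]
obs=[('top',b,(225+c[0]/4.5-.4,180+c[1]/4.5-.4)) for b,c in T]+[('scene',b,(290+c[0]/4.5-.4,185+c[1]/4.5-.4)) for b,c in S]
def W(p,b,z): 
    c,s=np.cos(p[2]),np.sin(p[2]); return np.array([p[0]+c*b[0]-s*b[1],p[1]+s*b[0]+c*b[1],z])
def f(p,cams=('top','scene'),z=None):
    r=[]
    for n,b,px in obs:
        if n in cams:
            u,v=proj(n,W(p,np.array(b)/1000,p[3])); r+=[u-px[0],v-px[1]]
    return np.array(r)
for cams in [('top','scene'),('top',),('scene',)]:
    r=least_squares(f,[.57,.2,1.57,.036],args=(cams,),loss='soft_l1'); print(cams,r.x.round(4),np.degrees(r.x[2]),np.abs(f(r.x,cams)).round(1))
# two-view triangulation: gate tip, hinge, valve top
def tri(a,b):
    o1,r1=ray('top',*a);o2,r2=ray('scene',*b);A=np.stack([r1,-r2],1);s,_,_,_=np.linalg.lstsq(A,o2-o1,rcond=None)
    p,q=o1+s[0]*r1,o2+s[1]*r2; return ((p+q)/2).round(4),np.linalg.norm(p-q).round(4)
t=lambda x,y:(225+x/4.5-.4,180+y/4.5-.4); s=lambda x,y:(290+x/4.5-.4,185+y/4.5-.4)
print('tip',tri(t(462,537),s(68,55)),'hinge',tri(t(274,360),s(232,195)))
t=lambda x,y:(415+x/5-.4,195+y/5-.4); s=lambda x,y:(100+x/4.5-.4,130+y/4.5-.4)
print('valvetop',tri(t(327,140),s(180,155)),'lever',tri(t(480,110),s(49,60)))
# foot centre via rim cloud
for n in['top','scene']:
    P=cloud(n,np.load(f'pics/{n}0.npy')).reshape(-1,3)
    m=(abs(P[:,2]-.0275)<.003)&(abs(P[:,0]-.55)<.06)&(abs(P[:,1]+.185)<.06)
    q=P[m][:,:2]; c,rad=cv2.minEnclosingCircle(q.astype(np.float32)); print(n,m.sum(),c,rad)
    m=(P[:,2]>.06)&(P[:,2]<.15)&(abs(P[:,0]-.55)<.06)&(abs(P[:,1]+.185)<.06); print(P[m].mean(0),P[m].min(0),P[m].max(0))
    m=(P[:,2]>.15)&(abs(P[:,0]-.55)<.1)&(abs(P[:,1]+.2)<.1); print('val',P[m].min(0),P[m].max(0))
E
```

```text
('top', 'scene') [0.5823 0.1985 1.3454 0.0355] 77.08370799202228 [0.3 0.7 0.3 0.2 0.1 0.2 0.5 0.5 0.3 0.4 0.7 3.  0.5 0.1 0.5 0.5 0.3 0.7
 0.8 0.1 2.4 0.1 1.5 1.2 0.2 0.6 0.1 1.9]
('top',) [0.5828 0.1978 1.3462 0.0349] 77.13278659217171 [0.1 0.8 0.1 0.1 0.4 0.1 0.2 0.7 0.1 0.2 0.4 2.9 0.1 0.1]
('scene',) [0.5692 0.2002 1.3421 0.0139] 76.89602484198787 [0.2 0.3 0.2 0.3 0.3 1.  0.9 0.4 0.1 0.6 0.5 0.  0.  1.2]
tip (array([0.4279, 0.0695, 0.0376]), np.float64(0.0011)) hinge (array([0.5106, 0.1589, 0.0498]), np.float64(0.0008))
valvetop (array([ 0.5521, -0.1957,  0.2331]), np.float64(0.0002)) lever (array([ 0.5523, -0.2305,  0.2786]), np.float64(0.0009))
top 357 (0.5513918995857239, -0.1963271200656891) 0.03597623109817505
[ 0.54701041 -0.18810986  0.10611366] [ 0.53879532 -0.2018769   0.06029503] [ 0.56386406 -0.18285144  0.14869329]
val [ 0.53062102 -0.23306677  0.15051075] [ 0.57186367 -0.17473677  0.28061338]
scene 322 (0.5525695085525513, -0.19753767549991608) 0.03677131235599518
[ 0.56015017 -0.19147144  0.10689269] [ 0.54279624 -0.20777828  0.06005573] [ 0.5669536  -0.18285454  0.14999135]
val [ 0.53500325 -0.23463735  0.15037139] [ 0.57405065 -0.17544993  0.28050616]
```

```bash
cat >> h.py <<'E'
BAY=np.array([.5825,.198]); BY=np.radians(77.1)
Rb=np.array([[np.cos(BY),-np.sin(BY)],[np.sin(BY),np.cos(BY)]])
def b2w(x,y): return BAY+Rb@np.array([x,y])
def w2b(p): return Rb.T@(np.asarray(p)[:2]-BAY)
def st():
    o=bot.get_obs(); return o,np.array(o['ee_pos']),Ro.from_euler('xyz',o['tcp_rot'],degrees=True).as_matrix()
def go(target,head=None):
    """shift cm in tool axes, and turn so tool z (or -z) heads 'head' deg"""
    o,p,R=st(); s=R.T@(np.array(target)-p)*100
    h=np.degrees(np.arctan2(R[1,2],R[0,2]))
    print('t %.2f'%o['time'],'pos',p.round(4),'zhead %.1f'%h,'yhead %.1f'%np.degrees(np.arctan2(R[1,1],R[0,1])),'F',np.round(o['wrist_force'],1),'shift',s.round(2), end=' ')
    if head is not None: # tool x down: turn +a about tool x lowers heading by a
        print('turn',[round((h-head+k+180)%360-180,1) for k in (0,180)],end='')
    print()
E
python3 - <<'E'
from h import *
go([.40,-.02,.33],85.6)
go([.36,-.36,.33],85.6)
print(bot.get_obs()['q'])
print(w2b([.552,-.1966]),b2w(-.055,.062))
E
```

```text
t 0.15 pos [0.2331 0.498  0.2308] zhead 64.9 yhead 154.9 F [-0.  -0.3 -0.2] shift [ -9.89 -37.07 -39.85] turn [np.float64(-20.7), np.float64(159.3)]
t 0.15 pos [0.2331 0.498  0.2308] zhead 64.9 yhead 154.9 F [-0.  -0.3 -0.2] shift [ -9.85 -47.87 -72.34] turn [np.float64(-20.7), np.float64(159.3)]
[ 6.49166549e+01  5.00457157e+00  1.00463482e+01  9.50968764e+01
 -1.80550080e-03  8.99998272e+01]
[-0.3914499  -0.05836428] [0.50978605 0.15822964]
```

Emit:
{"op": "play_rows", "data": {"rows": [[[-9.9,0,0],7,8.54],[[-9.9,-5,-6],14,8.54],[[-9.9,-9,-10],21,8.54],[[-9.9,-12,-13],28,8.54],[[-9.9,-15,-16],35,8.54],[[-9.9,-18,-19],42,8.54],[[-9.9,-21,-22.5],49,8.54],[[-9.9,-24,-26],56,8.54],[[-9.9,-28,-30],63,8.54],[[-9.9,-31,-33.5],70,8.54],[[-9.9,-34,-36.5],77,8.54],[[-9.9,-37,-39.9],80,8.54]]}}

```text
time: 1.15
ee_pos: [0.3698, 0.0706, 0.33]
tcp_rot: [30.2, 90.0, 14.7]
wrist_force: [1.4, 0.7, -0.2]
opening: 0.0854
```

```bash
python3 - <<'E'
from h import *
print(bot.get_obs()['q'])
go([.36,-.36,.33],-94.4)
E
```

```text
[ 1.08053889e+01 -1.47206529e+01  3.08075419e+00  1.07764815e+02
  2.50966529e-03  1.16268995e+02]
t 1.15 pos [0.3698 0.0706 0.33  ] zhead -15.5 yhead 74.5 F [ 1.4  0.7 -0.2] shift [-1.000e-02 -4.176e+01  1.054e+01] turn [np.float64(78.9), np.float64(-101.1)]
```

Emit:
{"op": "play_rows", "data": {"rows": [[[0,0,0],-7,8.54],[[0,0,0],-14,8.54],[[0,0,0],-21,8.54]]}}

```text
time: 1.4
ee_pos: [0.37, 0.0713, 0.3297]
tcp_rot: [176.5, 90.0, -177.5]
wrist_force: [0.1, -0.7, -0.2]
opening: 0.0853
```

```bash
python3 - <<'E'
from h import *
go([.36,-.36,.33],85.6)
E
```

```text
t 1.40 pos [0.37   0.0713 0.3297] zhead 6.1 yhead 96.1 F [ 0.1 -0.7 -0.2] shift [-3.000e-02 -4.278e+01 -5.550e+00] turn [np.float64(-79.5), np.float64(100.5)]
```

Emit:
{"op": "play_rows", "data": {"rows": [[[0,-4,-0.5],-7,8.54],[[0,-8,-1],-14,8.54],[[0,-12,-1.5],-21,8.54],[[0,-16,-2],-28,8.54],[[0,-20,-2.5],-35,8.54],[[0,-24,-3],-42,8.54],[[0,-28,-3.5],-49,8.54],[[0,-32,-4],-56,8.54],[[0,-36,-4.5],-63,8.54],[[0,-39.5,-5],-70,8.54],[[0,-42.8,-5.5],-77,8.54],[[0,-42.8,-5.5],-79.5,8.54]]}}

```text
time: 2.4
ee_pos: [0.3595, -0.3436, 0.3299]
tcp_rot: [-66.0, 90.0, 11.6]
wrist_force: [1.2, 0.7, -0.0]
opening: 0.0854
```

```bash
python3 - <<'E'
from h import *
print(bot.get_obs()['q'])
shot('scene','scene1'); shot('top','top1'); shot('wrist','wrist1')
go([.48,-.36,.15],85.6)
E
```

```text
[-4.37075595e+01  1.23212130e+00  1.74043842e+01  1.06167281e+02
  7.19610491e-03 -3.13367184e+01]
t 2.55 pos [ 0.3595 -0.3439  0.3284] zhead 77.1 yhead 167.1 F [-0.  -0.   0.2] shift [ 17.81 -12.15   1.09] turn [np.float64(-8.5), np.float64(171.5)]
```

View pics/scene1.png

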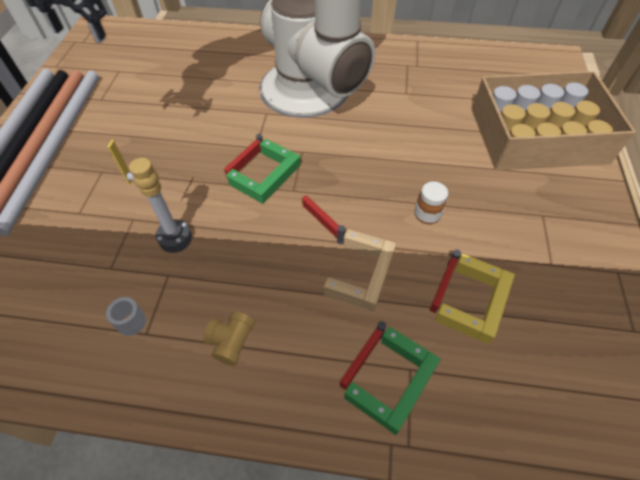

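View pics/top1.png

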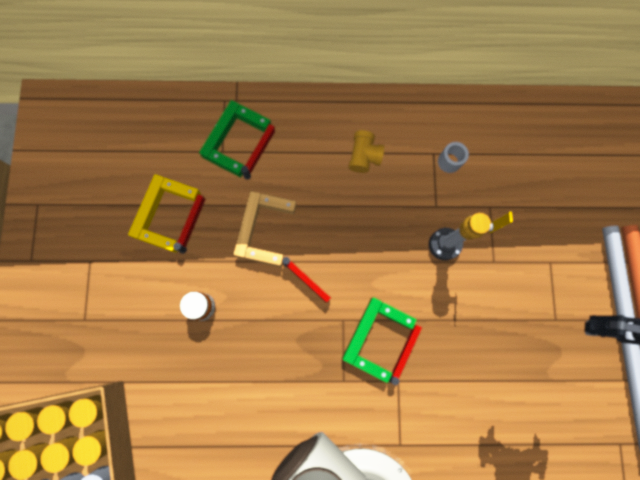

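View pics/wrist1.png

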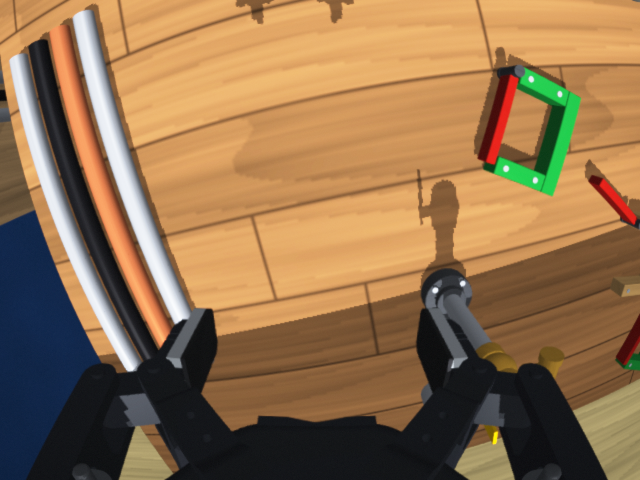

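```bash
python3 - <<'E'
from h import *
m=bot.camera_model('wrist'); d=np.load('pics/wrist1.npy'); v,u=np.mgrid[:480,:640]
a=(u-m['cx'])/m['fx'];b=(v-m['cy'])/m['fy'];r=np.hypot(a,b)+1e-9
k=np.tan(r)/r*d; C=np.stack([a*k,b*k,d,np.ones_like(d)],-1); P=(C@m['mount'].T)[...,:3]; 
q=P[(d>0)&(P[...,0]<.01)&(abs(P[...,2])<.12)&(P[...,1]<.06)]
print(len(q), (d[300:]==0).mean())
for x0 in np.arange(-.2,.01,.01):
    s=q[(q[:,0]>=x0)&(q[:,0]<x0+.01)]
    if len(s): print('x %.2f'%x0,len(s),'z',s[:,2].min().round(3),s[:,2].max().round(3),'y',s[:,1].min().round(3),s[:,1].max().round(3))
E
```

```text
48434 0.003914930555555555
x -0.12 1 z 0.068 0.068 y 0.012 0.012
x -0.11 3420 z -0.069 0.072 y 0.006 0.021
x -0.10 10470 z -0.071 0.074 y -0.009 0.02
x -0.09 12557 z -0.072 0.074 y -0.015 0.018
x -0.08 7891 z -0.073 0.075 y -0.016 0.017
x -0.07 6967 z -0.074 0.076 y -0.014 0.014
x -0.06 1717 z -0.069 0.071 y -0.003 0.013
x -0.05 1812 z -0.056 0.058 y -0.012 0.011
x -0.04 1742 z -0.056 0.058 y -0.013 0.011
x -0.03 1411 z -0.056 0.058 y -0.013 0.011
x -0.02 446 z -0.049 0.05 y -0.012 0.01
```

```bash
python3 - <<'E'
from h import *
go([.5417,-.335,.328],85.6)
E
```

```text
t 2.55 pos [ 0.3595 -0.3439  0.3284] zhead 77.1 yhead 167.1 F [-0.  -0.   0.2] shift [  0.   -17.56   4.92] turn [np.float64(-8.5), np.float64(171.5)]
```

Emit:
{"op": "play_rows", "data": {"rows": [[[0,-4,1.2],-3,8.54],[[0,-8,2.4],-6,8.54],[[0,-12,3.6],-8.5,8.54],[[0,-16,4.6],-8.5,8.54],[[0,-17.5,4.9],-8.5,8.54],[[2,-17.5,4.9],-8.5,8.54],[[6,-17.5,4.9],-8.5,8.54],[[10,-17.5,4.9],-8.5,8.54],[[14,-17.5,4.9],-8.5,8.54],[[18,-17.5,4.9],-8.5,8.54],[[22,-17.5,4.9],-8.5,8.54],[[24,-17.5,4.9],-8.5,8.54]]}}

```text
time: 3.55
ee_pos: [0.5399, -0.3299, 0.085]
tcp_rot: [60.6, 89.7, 146.4]
wrist_force: [-0.1, -0.2, -0.5]
opening: 0.0852
```

```bash
python3 - <<'E'
from h import *
shot('scene','scene2'); shot('top','top2'); shot('wrist','wrist2')
go([.5417,-.335,.002],85.6)
E
```

```text
t 3.70 pos [ 0.5409 -0.3309  0.0892] zhead 85.8 yhead 175.8 F [ 0.7 -0.4  0.4] shift [ 8.72 -0.13 -0.41] turn [np.float64(0.2), np.float64(-179.8)]
```

View pics/scene2.png

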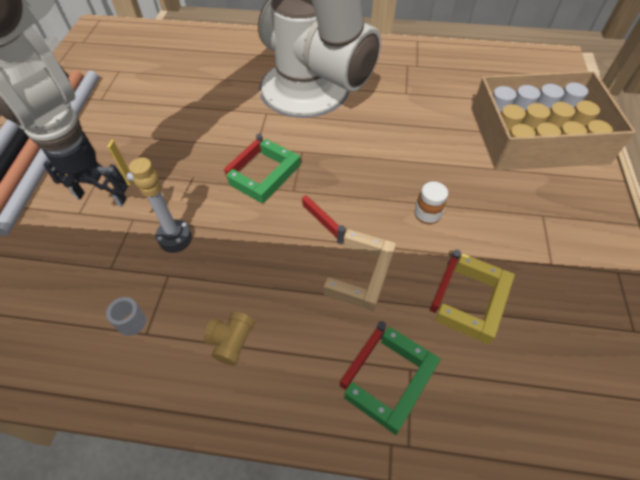

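View pics/top2.png

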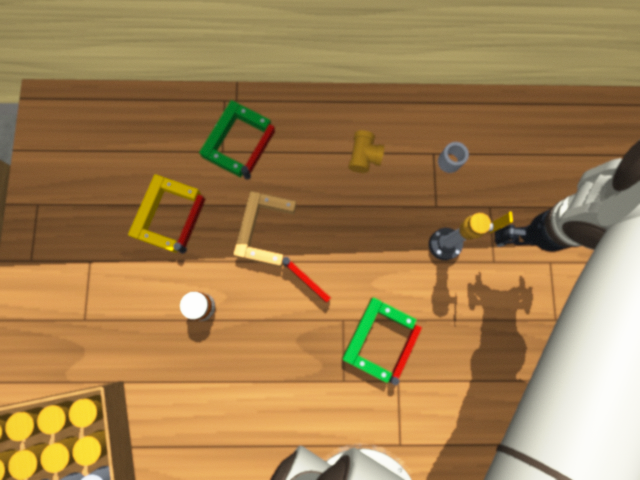

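View pics/wrist2.png

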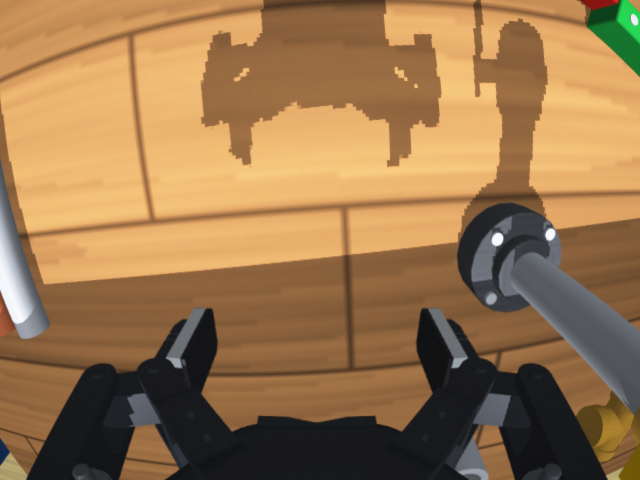

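```bash
python3 - <<'E'
from h import *
o,p,R=st()
L=[]
for n in['top','scene']:
    P=cloud(n,np.load(f'pics/{n}2.npy')).reshape(-1,3); P=P[~np.isnan(P[:,0])]
    q=(P-p)@R; ris=(abs(P[:,0]-.552)<.05)&(P[:,1]>-.243)
    q=q[(q[:,0]<-.0)&(P[:,2]>.09)&(np.hypot(q[:,1],q[:,2])<.2)&~ris]; L.append(q)
    print(n)
    for x0 in np.arange(-.40,.0,.02):
        s=q[(q[:,0]>=x0)&(q[:,0]<x0+.02)&(abs(q[:,1])<.05)]
        if len(s): print('h %.2f'%-x0,len(s),'z',s[:,2].min().round(3),s[:,2].max().round(3),'y',s[:,1].min().round(3),s[:,1].max().round(3))
E
```

```text
top
h 0.40 320 z 0.05 0.083 y -0.035 0.05
h 0.38 73 z 0.038 0.068 y -0.036 0.023
h 0.36 92 z 0.017 0.056 y -0.05 0.025
h 0.34 589 z 0.017 0.06 y -0.05 0.033
h 0.32 576 z 0.021 0.062 y -0.05 0.049
h 0.30 711 z 0.02 0.065 y -0.05 0.05
h 0.28 349 z 0.025 0.063 y -0.05 0.05
h 0.26 90 z 0.02 0.06 y -0.045 0.05
h 0.24 216 z 0.004 0.044 y -0.037 0.049
h 0.22 334 z -0.007 0.042 y -0.033 0.042
h 0.20 233 z -0.01 0.043 y -0.03 0.042
h 0.18 216 z -0.007 0.038 y -0.029 0.039
h 0.16 272 z -0.009 0.04 y -0.029 0.039
h 0.14 209 z -0.012 0.04 y -0.028 0.039
h 0.12 236 z 0.022 0.071 y -0.01 0.017
h 0.10 168 z 0.015 0.074 y -0.018 0.022
h 0.08 169 z 0.024 0.077 y -0.016 0.019
h 0.06 47 z -0.071 0.077 y -0.009 0.015
h 0.04 16 z 0.045 0.054 y 0.009 0.014
h 0.02 11 z -0.042 0.059 y 0.007 0.013
scene
h 0.40 858 z 0.041 0.082 y -0.029 0.05
h 0.38 365 z 0.027 0.062 y -0.032 0.032
h 0.36 835 z 0.017 0.058 y -0.043 0.028
h 0.34 975 z 0.015 0.061 y -0.05 0.022
h 0.32 755 z 0.017 0.062 y -0.05 0.041
h 0.30 814 z 0.022 0.064 y -0.05 0.041
h 0.28 557 z -0.022 0.064 y -0.05 0.039
h 0.26 389 z -0.021 0.058 y -0.05 0.025
h 0.24 662 z -0.018 0.044 y -0.045 0.027
h 0.22 623 z -0.026 0.043 y -0.04 0.035
h 0.20 340 z -0.021 0.042 y -0.039 0.03
h 0.18 528 z -0.024 0.039 y -0.037 0.035
h 0.16 425 z -0.021 0.04 y -0.037 0.027
h 0.14 298 z -0.018 0.04 y -0.037 0.028
h 0.12 456 z -0.07 0.072 y -0.019 0.015
h 0.10 412 z -0.071 0.074 y -0.019 0.014
h 0.08 421 z -0.073 0.076 y -0.017 0.015
h 0.06 154 z -0.069 0.075 y -0.012 0.013
h 0.04 179 z -0.056 0.058 y -0.011 0.013
h 0.02 61 z -0.054 0.056 y -0.01 0.014
```

```bash
python3 - <<'E'
from h import *
o,p,R=st(); az=np.arctan2(p[1],p[0]); c,s=np.cos(az),np.sin(az); print(np.degrees(az),o['q'])
Q=[]
for n in['top','scene']:
    P=cloud(n,np.load(f'pics/{n}2.npy')).reshape(-1,3); P=P[~np.isnan(P[:,0])]
    ris=(abs(P[:,0]-.552)<.05)&(P[:,1]>-.243)
    P=P[~ris&(P[:,2]>.1)]-p; Q.append(np.c_[c*P[:,0]+s*P[:,1],-s*P[:,0]+c*P[:,1],P[:,2]])
Q=np.vstack(Q)
for h0 in np.arange(.2,.36,.01):
    q=Q[(Q[:,2]>=h0)&(Q[:,2]<h0+.01)&(np.hypot(Q[:,0],Q[:,1])<.12)]
    a=np.degrees(np.arctan2(q[:,1],q[:,0]));r=np.hypot(q[:,0],q[:,1])
    print('%.2f'%h0,' '.join('%d:%.3f'%(b,r[(a>=b-15)&(a<b+15)].max()) for b in range(-180,180,30) if ((a>=b-15)&(a<b+15)).sum()>3))
E
python3 - <<'E'
import cv2
s=cv2.imread('pics/scene2.png'); cv2.imwrite('pics/c2.png',cv2.resize(s[0:260,0:220],None,fx=2.3,fy=2.3,interpolation=2))
E
```

```text
-31.456322804509284 [-3.14590633e+01  1.61987018e+01  7.26231876e+00  8.12244397e+01
  6.09742672e-03 -2.72485180e+01]
0.20 -180:0.042 -150:0.041 0:0.040 30:0.041 60:0.042 90:0.044 120:0.042 150:0.043
0.21 -180:0.042 -150:0.042 0:0.040 30:0.041 60:0.043 90:0.044 120:0.043 150:0.043
0.22 0:0.038 30:0.040 60:0.042 90:0.043 120:0.043 150:0.040
0.23 -180:0.047 -150:0.052 30:0.046 60:0.044 90:0.044 120:0.044 150:0.052
0.24 -150:0.054 0:0.047 30:0.056 60:0.049 90:0.042 120:0.048 150:0.058
0.25 -180:0.056 30:0.060 60:0.055 90:0.038 120:0.057 150:0.062
0.26 -180:0.058 0:0.056 30:0.062 60:0.064 90:0.044 120:0.065 150:0.065
0.27 -180:0.058 0:0.057 30:0.062 60:0.066 90:0.047 120:0.065 150:0.064
0.28 -180:0.057 30:0.062 60:0.065 90:0.047 120:0.067 150:0.066
0.29 -180:0.057 30:0.063 60:0.065 90:0.046 120:0.066 150:0.064
0.30 -180:0.054 30:0.062 60:0.064 90:0.042 120:0.064 150:0.063
0.31 30:0.062 60:0.063 90:0.045 120:0.064 150:0.063
0.32 60:0.062 90:0.045 120:0.063 150:0.063
0.33 30:0.061 60:0.060 90:0.044 120:0.062 150:0.062
0.34 30:0.059 60:0.056 90:0.042 120:0.061 150:0.061
0.35 60:0.041 90:0.042 120:0.052 150:0.057
```

View pics/c2.png

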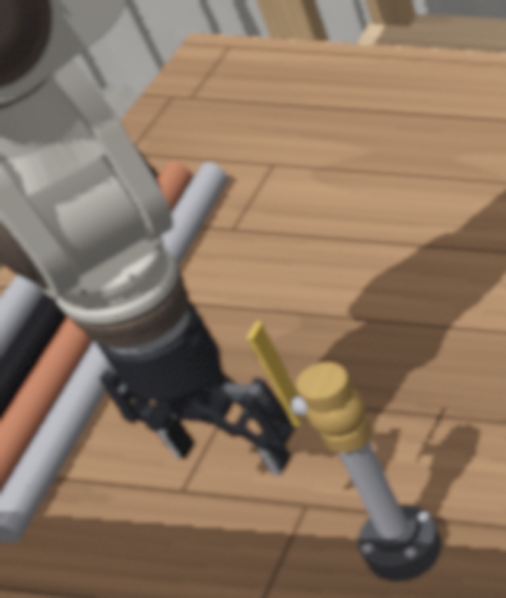

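```bash
python3 - <<'E'
from h import *
o,p,R=st(); az=np.arctan2(p[1],p[0]); c,s=np.cos(az),np.sin(az)
Q=[]
for n in['top','scene']:
    P=cloud(n,np.load(f'pics/{n}2.npy')).reshape(-1,3); P=P[~np.isnan(P[:,0])]
    ris=(abs(P[:,0]-.552)<.05)&(P[:,1]>-.243)
    P=P[~ris&(P[:,2]>.1)]-p; Q.append(np.c_[c*P[:,0]+s*P[:,1],-s*P[:,0]+c*P[:,1],P[:,2]])
for Q in Q:
  print('radial bins: max lateral')
  for h0 in np.arange(.22,.30,.01):
    q=Q[(Q[:,2]>=h0)&(Q[:,2]<h0+.01)&(np.hypot(Q[:,0],Q[:,1])<.12)&(Q[:,1]>0)]
    print('%.2f'%h0,' '.join('%d:%s'%(b*1000,('%.0f'%(1000*q[m,1].max()) if (m:=(q[:,0]>=b-.003)&(q[:,0]<b+.003)).any() else '-')) for b in np.arange(-.06,.061,.006)))
P=cloud('top',np.load('pics/top2.npy')).reshape(-1,3)
m=(abs(P[:,0]-.552)<.03)&(P[:,1]>-.25)&(P[:,1]<-.221)&(P[:,2]>.15); q=P[m]; print('lever',q.min(0),q.max(0))
P=cloud('scene',np.load('pics/scene0.npy')).reshape(-1,3)
m=(abs(P[:,0]-.552)<.03)&(P[:,1]>-.25)&(P[:,1]<-.221)&(P[:,2]>.15); q=P[m]; print('lever',q.min(0),q.max(0))
E
```

```text
radial bins: max lateral
0.22 -60:- -54:- -48:- -42:- -36:- -30:- -24:36 -18:40 -12:41 -6:42 0:42 5:42 11:- 17:37 23:- 29:- 35:- 41:- 47:- 53:- 59:-
0.23 -60:- -54:- -48:26 -42:20 -36:- -30:- -24:36 -18:39 -12:42 -6:42 0:42 5:42 11:40 17:37 23:36 29:- 35:- 41:- 47:- 53:- 59:-
0.24 -60:- -54:- -48:35 -42:32 -36:- -30:- -24:- -18:- -12:- -6:- 0:- 5:- 11:- 17:- 23:- 29:37 35:- 41:- 47:- 53:- 59:-
0.25 -60:- -54:20 -48:42 -42:44 -36:- -30:- -24:- -18:- -12:- -6:- 0:- 5:- 11:- 17:- 23:41 29:42 35:- 41:- 47:- 53:- 59:-
0.26 -60:- -54:28 -48:46 -42:47 -36:47 -30:47 -24:- -18:43 -12:43 -6:43 0:42 5:43 11:44 17:43 23:43 29:47 35:47 41:47 47:- 53:- 59:-
0.27 -60:- -54:31 -48:46 -42:48 -36:48 -30:48 -24:44 -18:44 -12:45 -6:44 0:44 5:44 11:44 17:44 23:46 29:48 35:49 41:48 47:- 53:- 59:-
0.28 -60:- -54:29 -48:49 -42:48 -36:48 -30:48 -24:44 -18:44 -12:45 -6:44 0:44 5:45 11:45 17:45 23:45 29:48 35:48 41:48 47:- 53:- 59:-
0.29 -60:- -54:27 -48:46 -42:48 -36:47 -30:47 -24:41 -18:43 -12:43 -6:42 0:42 5:43 11:43 17:42 23:46 29:47 35:47 41:47 47:- 53:- 59:-
radial bins: max lateral
0.22 -60:- -54:- -48:
[... 513 characters left out ...]
60:- -54:- -48:44 -42:45 -36:47 -30:46 -24:42 -18:42 -12:42 -6:43 0:44 5:42 11:41 17:41 23:44 29:47 35:46 41:47 47:36 53:24 59:-
0.27 -60:- -54:26 -48:47 -42:49 -36:49 -30:48 -24:44 -18:45 -12:45 -6:46 0:45 5:45 11:45 17:45 23:46 29:49 35:49 41:49 47:41 53:28 59:-
0.28 -60:- -54:29 -48:47 -42:49 -36:49 -30:49 -24:45 -18:45 -12:45 -6:46 0:45 5:45 11:45 17:47 23:46 29:49 35:49 41:49 47:41 53:27 59:-
0.29 -60:- -54:28 -48:45 -42:49 -36:49 -30:49 -24:45 -18:43 -12:44 -6:45 0:45 5:45 11:45 17:43 23:45 29:49 35:49 41:48 47:40 53:28 59:-
lever [ 0.54309012 -0.23431223  0.17962139] [ 0.56123549 -0.2221608   0.27863431]
lever [ 0.541018   -0.23463735  0.18393517] [ 0.56234409 -0.22131051  0.28050616]
```

```bash
python3 - <<'E'
from h import *
go([.5155,-.309,.004],72)
E
```

```text
t 3.70 pos [ 0.5409 -0.3309  0.0892] zhead 85.8 yhead 175.8 F [ 0.7 -0.4  0.4] shift [8.53 2.67 1.99] turn [np.float64(13.8), np.float64(-166.2)]
```

Emit:
{"op": "play_rows", "data": {"rows": [[[1,2.7,0],6,8.54],[[3,2.7,0],12,8.54],[[5,2.7,0],13.8,8.54],[[7,2.7,0],13.8,8.54],[[8.0,2.7,1],13.8,8.54],[[8.5,2.7,2],13.8,8.54],[[8.5,2.7,2],13.8,8.54],[[8.5,2.7,2],13.8,8.54]]}}

```text
time: 4.37
ee_pos: [0.5174, -0.3104, 0.0072]
tcp_rot: [-103.9, 89.8, -31.8]
wrist_force: [0.2, -0.4, 0.7]
opening: 0.0854
```

```bash
cat >> h.py <<'E'
def wcloud(d):
    m=bot.camera_model('wrist'); v,u=np.mgrid[:480,:640]
    a=(u-m['cx'])/m['fx'];b=(v-m['cy'])/m['fy'];r=np.hypot(a,b)+1e-9
    k=np.tan(r)/r*d; C=np.stack([a*k,b*k,d,np.ones_like(d)],-1); P=(C@m['mount'].T)[...,:3]; P[d==0]=np.nan; return P
def riser(f):
    """fit foot centre & pipe from wrist view -> tool coords and world"""
    o,p,R=st(); im,d=shot('wrist',f); T=wcloud(d); W=T@R.T+p
    z=W[...,2]
    m=(z>.020)&(z<.031)&(T[...,2]>.05)&(T[...,2]<.2)&(abs(T[...,1])<.07)
    hsv=cv2.cvtColor(im,cv2.COLOR_BGR2HSV); m&=(im.max(-1)<110)
    q=W[m][:,:2]
    pm=(z>.05)&(z<.15)&(T[...,2]>.0785)&(T[...,2]<.16)&(abs(T[...,1])<.06); pp=T[pm]
    print('foot px',m.sum(),'pipe px',pm.sum())
    if pm.sum()>20:
        # pipe circle fit r=.0135
        from scipy.optimize import least_squares
        xy=W[pm][:,:2]; c0=xy.mean(0)
        r=least_squares(lambda c:np.hypot(*(xy-c).T)-.0135,c0+ (c0-(p+R@np.array([0,.08,0]))[:2])*.1,loss='soft_l1',f_scale=.001)
        c=r.x; t=R.T@(np.r_[c,0]-p); print('pipe axis world',c.round(4),'tool y,z',t[1:].round(4),'bay',w2b(c).round(4),'rms',np.sqrt((r.fun**2).mean()).round(4),'pipe near tool z',np.nanmin(pp[:,2]).round(4))
    return im,d,T,W
E
python3 - <<'E'
from h import *
riser('wrist3'); shot('scene','scene3')
go([.5155,-.309,.004],72)
E
```

```text
foot px 4481 pipe px 5338
pipe axis world [ 0.5538 -0.197 ] tool y,z [0.0003 0.1192] bay [-0.3914 -0.0602] rms 0.0007 pipe near tool z 0.1027
t 4.47 pos [ 0.5173 -0.3111  0.0071] zhead 72.0 yhead 162.0 F [-0.   1.  -0.4] shift [0.31 0.23 0.14] turn [np.float64(0.0), np.float64(-180.0)]
```

View pics/wrist3.png

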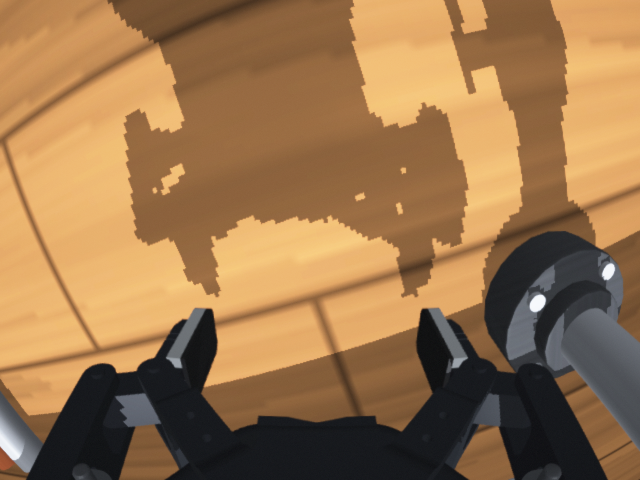

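Emit:
{"op": "play_rows", "data": {"rows": [[[0.4,0,0.3],0,8.54],[[0.4,0,0.6],0,8.54],[[0.4,0,0.9],0,8.54],[[0.4,0,1.2],0,8.54],[[0.4,0,1.5],0,8.54],[[0.4,0,1.7],0,8.54],[[0.4,0,1.9],0,8.54],[[0.4,0,2.1],0,8.54],[[0.4,0,2.1],0,8.54]]}}

```text
time: 5.22
ee_pos: [0.5227, -0.2902, 0.001]
tcp_rot: [45.2, 90.0, 117.3]
wrist_force: [0.0, 0.7, 0.4]
opening: 0.0858
```

```bash
python3 - <<'E'
from h import *
riser('wrist4'); shot('scene','scene4'); shot('top','top4')
go([.5155,-.309,.004],72)
import cv2
s=cv2.imread('pics/scene4.png'); cv2.imwrite('pics/c4.png',cv2.resize(s[0:260,0:260],None,fx=2.3,fy=2.3,interpolation=2))
E
```

```text
foot px 4686 pipe px 8313
pipe axis world [ 0.5538 -0.197 ] tool y,z [-0.0008  0.0983] bay [-0.3914 -0.0602] rms 0.0008 pipe near tool z 0.0825
t 5.37 pos [ 0.5226 -0.2906  0.001 ] zhead 72.0 yhead 162.0 F [ 0.7 -0.7 -0.6] shift [-0.3   0.11 -1.97] turn [np.float64(0.0), np.float64(-180.0)]
```

View pics/c4.png

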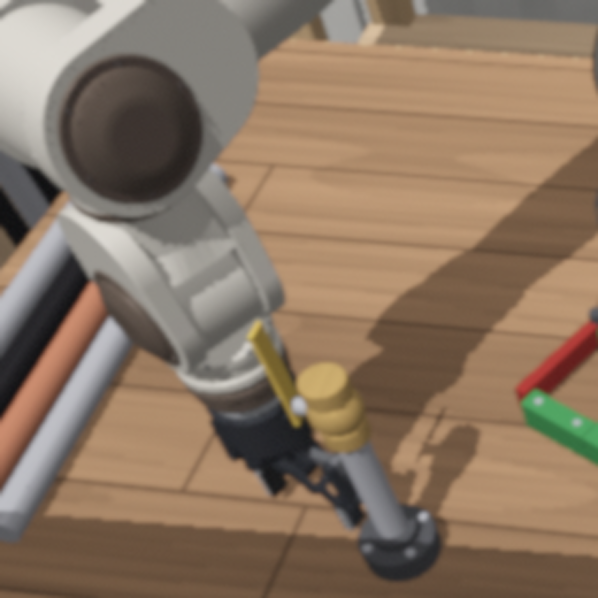

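View pics/wrist4.png

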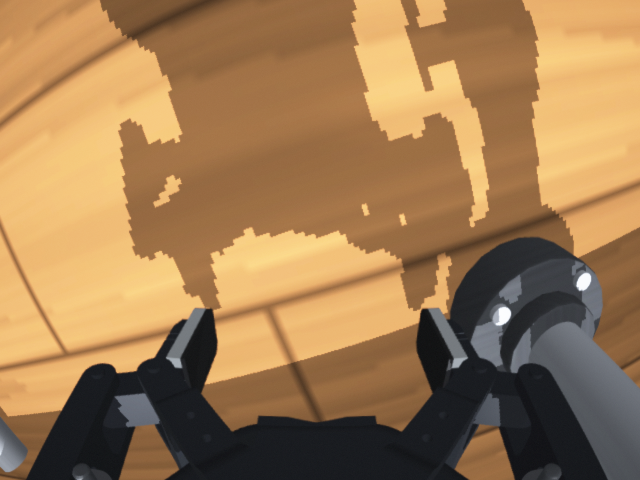

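Emit:
{"op": "play_rows", "data": {"rows": [[[-0.2,0,0.2],0,8.54],[[-0.2,0,0.4],0,8.54],[[-0.2,0,0.6],0,8.54],[[-0.2,0,0.9],0,8.54],[[-0.2,0,1.2],0,8.54],[[-0.2,0,1.5],0,8.54],[[-0.2,0,1.7],0,8.54],[[-0.2,0,1.8],0,8.54]]}}

```text
time: 6.03
ee_pos: [0.5281, -0.2739, 0.0031]
tcp_rot: [-171.5, 89.9, -99.5]
wrist_force: [-2.1, -5.3, 0.8]
opening: 0.0856
```

```bash
python3 - <<'E'
from h import *
riser('wrist5')
go([.5155,-.309,.004],72)
E
```

```text
foot px 4761 pipe px 7853
pipe axis world [ 0.5578 -0.1864] tool y,z [-0.0011  0.0924] bay [-0.3802 -0.0617] rms 0.0008 pipe near tool z 0.0785
t 6.08 pos [ 0.5281 -0.2738  0.0031] zhead 72.0 yhead 162.0 F [-1.2 -4.1  0.7] shift [-0.08  0.11 -3.74] turn [np.float64(-0.0), np.float64(180.0)]
```

View pics/wrist5.png

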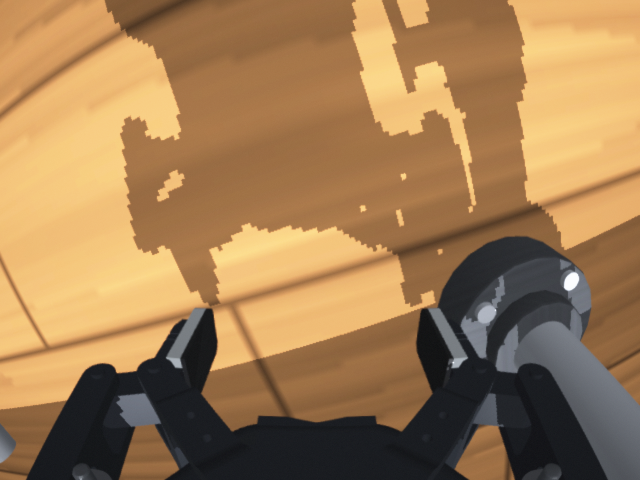

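```bash
cat >> h.py <<'E'
def plan(c,h1,L,n=12,D=.0924,z=.004):
    """disc centre c world now, push L m in n rows while heading goes to h1"""
    o,p,R=st(); h0=np.degrees(np.arctan2(R[1,2],R[0,2])); c=np.array(c,float)
    w=np.ones(n); w[0]=.6; w[-1]=.6
    w=w/w.sum()*L; out=[]
    for k in range(n):
        h=h0+(h1-h0)*(k+1)/n; hm=h-(h1-h0)/n/2
        c=c+w[k]*np.array([np.cos(np.radians(hm)),np.sin(np.radians(hm))])
        f=c-D*np.array([np.cos(np.radians(h)),np.sin(np.radians(h))])
        s=R.T@(np.r_[f,z]-p)*100; out.append([[round(s[0],1),round(s[1],2),round(s[2],2)],round(h0-h,1),8.54])
    t=BAY-c; print('end disc',c.round(4),'bay',w2b(c).round(4),'heading to home then %.1f'%np.degrees(np.arctan2(t[1],t[0])),'grip az %.1f'%np.degrees(np.arctan2(f[1],f[0])))
    print(out)
E
python3 - <<'E'
from h import *
plan([.5578,-.1864],80,.06)
E
```

```text
end disc [ 0.5723 -0.1282] bay [-0.3203 -0.0629] heading to home then 88.2 grip az -21.5
[[[np.float64(-0.1), np.float64(-0.23), np.float64(0.31)], np.float64(-0.7), 8.54], [[np.float64(-0.1), np.float64(-0.32), np.float64(0.85)], np.float64(-1.3), 8.54], [[np.float64(-0.1), np.float64(-0.42), np.float64(1.39)], np.float64(-2.0), 8.54], [[np.float64(-0.1), np.float64(-0.5), np.float64(1.93)], np.float64(-2.7), 8.54], [[np.float64(-0.1), np.float64(-0.58), np.float64(2.47)], np.float64(-3.3), 8.54], [[np.float64(-0.1), np.float64(-0.65), np.float64(3.01)], np.float64(-4.0), 8.54], [[np.float64(-0.1), np.float64(-0.72), np.float64(3.55)], np.float64(-4.7), 8.54], [[np.float64(-0.1), np.float64(-0.78), np.float64(4.09)], np.float64(-5.3), 8.54], [[np.float64(-0.1), np.float64(-0.84), np.float64(4.64)], np.float64(-6.0), 8.54], [[np.float64(-0.1), np.float64(-0.88), np.float64(5.18)], np.float64(-6.7), 8.54], [[np.float64(-0.1), np.float64(-0.93), np.float64(5.73)], np.float64(-7.3), 8.54], [[np.float64(-0.1), np.float64(-0.99), np.float64(6.06)], np.float64(-8.0), 8.54]]
```

Emit:
{"op": "play_rows", "data": {"rows": [[[0,-0.23,0.3],-0.7,8.54],[[0,-0.32,0.85],-1.3,8.54],[[0,-0.42,1.4],-2.0,8.54],[[0,-0.5,1.93],-2.7,8.54],[[0,-0.58,2.47],-3.3,8.54],[[0,-0.65,3.0],-4.0,8.54],[[0,-0.72,3.55],-4.7,8.54],[[0,-0.78,4.1],-5.3,8.54],[[0,-0.84,4.64],-6.0,8.54],[[0,-0.88,5.18],-6.7,8.54],[[0,-0.93,5.73],-7.3,8.54],[[0,-0.99,6.06],-8.0,8.54]]}}

```text
time: 7.08
ee_pos: [0.5564, -0.219, 0.0031]
tcp_rot: [-172.1, 89.9, -92.0]
wrist_force: [-1.7, -4.7, 1.2]
opening: 0.0855
```

```bash
python3 - <<'E'
from h import *
riser('wrist6'); shot('scene','scene6')
go([.5155,-.309,.004],72)
import cv2
s=cv2.imread('pics/scene6.png'); cv2.imwrite('pics/c6.png',cv2.resize(s[0:260,0:300],None,fx=2.3,fy=2.3,interpolation=2))
E
```

```text
foot px 5537 pipe px 6824
pipe axis world [ 0.5769 -0.1292] tool y,z [-0.0046  0.092 ] bay [-0.3202 -0.0676] rms 0.0008 pipe near tool z 0.0786
t 7.18 pos [ 0.5565 -0.2186  0.003 ] zhead 80.1 yhead 170.1 F [ 0.5 -1.5  0. ] shift [-0.1   2.48 -9.61] turn [np.float64(8.1), np.float64(-171.9)]
```

View pics/c6.png

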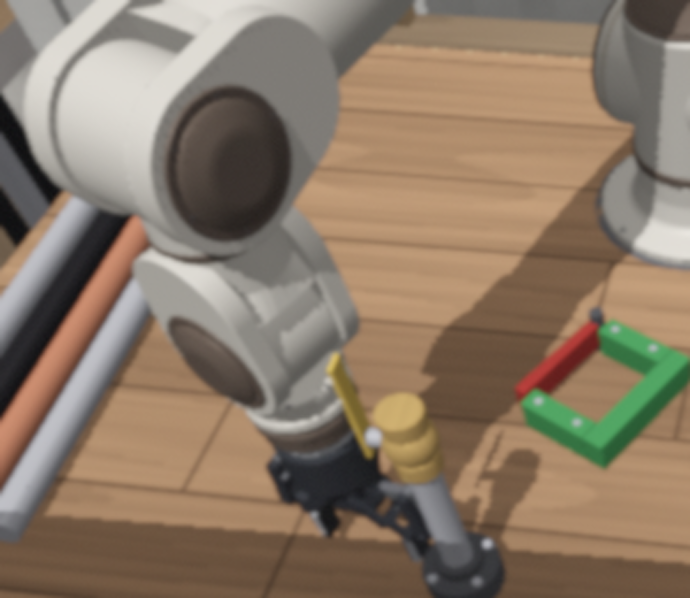

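```bash
cat >> h.py <<'E'
def lever(f,c):
    """yellow pts high near c in scene depth -> lever dir and clearance to arm housing"""
    im=cv2.imread(f'pics/{f}.png'); P=cloud('scene',np.load(f'pics/{f}.npy'))
    hsv=cv2.cvtColor(im,cv2.COLOR_BGR2HSV); m=(hsv[...,0]>15)&(hsv[...,0]<35)&(hsv[...,1]>120)&(P[...,2]>.24)&(P[...,2]<.29)&(np.hypot(P[...,0]-c[0],P[...,1]-c[1])<.06)
    q=P[m][:,:2]; o,p,R=st(); az=np.arctan2(p[1],p[0]); e=np.array([-np.sin(az),np.cos(az)])
    d=q.mean(0)-c; print('lever px',len(q),'dir %.1f'%np.degrees(np.arctan2(d[1],d[0])),'r',np.linalg.norm(d).round(4),'clear to housing',(((q-p[:2])@e).min()-.049).round(4))
E
python3 - <<'E'
from h import *
lever('scene4',[.5538,-.197]); lever('scene6',[.5769,-.1292])
plan([.5769,-.1292],87,.06,D=.092)
E
```

```text
lever px 125 dir -90.9 r 0.033 clear to housing -0.0659
lever px 116 dir -88.9 r 0.0323 clear to housing 0.0076
end disc [ 0.5837 -0.0696] bay [-0.2606 -0.0609] heading to home then 90.2 grip az -15.6
[[[np.float64(-0.1), np.float64(-0.55), np.float64(0.28)], np.float64(-0.6), 8.54], [[np.float64(-0.1), np.float64(-0.64), np.float64(0.82)], np.float64(-1.2), 8.54], [[np.float64(-0.1), np.float64(-0.72), np.float64(1.35)], np.float64(-1.7), 8.54], [[np.float64(-0.1), np.float64(-0.79), np.float64(1.89)], np.float64(-2.3), 8.54], [[np.float64(-0.1), np.float64(-0.86), np.float64(2.43)], np.float64(-2.9), 8.54], [[np.float64(-0.1), np.float64(-0.92), np.float64(2.97)], np.float64(-3.5), 8.54], [[np.float64(-0.1), np.float64(-0.98), np.float64(3.51)], np.float64(-4.1), 8.54], [[np.float64(-0.1), np.float64(-1.03), np.float64(4.05)], np.float64(-4.6), 8.54], [[np.float64(-0.1), np.float64(-1.08), np.float64(4.6)], np.float64(-5.2), 8.54], [[np.float64(-0.1), np.float64(-1.12), np.float64(5.14)], np.float64(-5.8), 8.54], [[np.float64(-0.1), np.float64(-1.16), np.float64(5.68)], np.float64(-6.4), 8.54], [[np.float64(-0.1), np.float64(-1.21), np.float64(6.01)], np.float64(-6.9), 8.54]]
```

Emit:
{"op": "play_rows", "data": {"rows": [[[0,0,-0.6],0,8.54],[[0,-0.8,-0.8],-3.5,8.54],[[0,-1.68,-0.8],-6.9,8.54],[[0,-1.68,-0.8],-6.9,8.54],[[0,-1.63,-0.4],-6.9,8.54],[[0,-1.6,-0.1],-6.9,8.54],[[0,-1.57,0.2],-6.9,8.54],[[0,-1.51,0.6],-6.9,8.54],[[0,-1.46,1.1],-6.9,8.54],[[0,-1.4,1.6],-6.9,8.54],[[0,-1.34,2.1],-6.9,8.54],[[0,-1.28,2.5],-6.9,8.54]]}}

```text
time: 8.18
ee_pos: [0.5732, -0.196, 0.003]
tcp_rot: [-163.8, 90.0, -76.9]
wrist_force: [0.6, -5.4, -0.8]
opening: 0.0855
```

```bash
cat > chk.py <<'E'
from h import *; import sys
f=sys.argv[1]
import io,contextlib
b=io.StringIO()
with contextlib.redirect_stdout(b): riser('w'+f)
print(b.getvalue()); c=np.array(eval(','.join(b.getvalue().split('world [')[1].split(']')[0].split())))
shot('scene','s'+f); lever('s'+f,c)
t=BAY-c; hd=np.degrees(np.arctan2(t[1],t[0])); print('to home heading %.1f'%hd,'dist',np.linalg.norm(t).round(4))
go([.5,0,.004],hd)
E
python3 chk.py 7
```

```text
foot px 6165 pipe px 8358
pipe axis world [ 0.5774 -0.1038] tool y,z [0.0008 0.0922] bay [-0.2954 -0.0624] rms 0.0008 pipe near tool z 0.0785

lever px 121 dir -87.5 r 0.0326 clear to housing 0.0041
to home heading 89.0 dist 0.3018
t 8.28 pos [ 0.5733 -0.1955  0.003 ] zhead 87.0 yhead 177.0 F [-0.6  0.3 -0.4] shift [-0.08  8.36 19.13] turn [np.float64(-2.1), np.float64(177.9)]
```

Emit:
{"op": "play_rows", "data": {"rows": [[[0,0.0,0.3],0,8.54],[[0,0.03,0.8],-0.2,8.54],[[0,0.05,1.4],-0.4,8.54],[[0,0.07,2.0],-0.6,8.54],[[0,0.09,2.6],-0.8,8.54],[[0,0.1,3.2],-1.0,8.54],[[0,0.12,3.8],-1.2,8.54],[[0,0.14,4.4],-1.4,8.54],[[0,0.15,5.0],-1.6,8.54],[[0,0.16,5.6],-1.8,8.54],[[0,0.17,6.2],-2,8.54],[[0,0.18,6.6],-2,8.54]]}}

```text
time: 9.28
ee_pos: [0.575, -0.1303, 0.0031]
tcp_rot: [-165.8, 90.0, -76.9]
wrist_force: [0.1, -5.7, -0.5]
opening: 0.0851
```

```bash
python3 chk.py 8
```

```text
foot px 6222 pipe px 8369
pipe axis world [ 0.5756 -0.0382] tool y,z [0.0012 0.0921] bay [-0.2318 -0.046 ] rms 0.0007 pipe near tool z 0.0785

lever px 115 dir -82.4 r 0.0328 clear to housing 0.0048
to home heading 88.3 dist 0.2363
t 9.38 pos [ 0.5751 -0.1298  0.003 ] zhead 88.9 yhead 178.9 F [0.1 0.1 0.6] shift [-0.09  7.75 12.84] turn [np.float64(0.6), np.float64(-179.4)]
```

Emit:
{"op": "play_rows", "data": {"rows": [[[0,0,0.3],0,8.54],[[0,0.03,0.8],0.3,8.54],[[0,0.05,1.4],0.6,8.54],[[0,0.05,2.0],0.6,8.54],[[0,0.05,2.6],0.6,8.54],[[0,0.05,3.2],0.6,8.54],[[0,0.05,3.8],0.6,8.54],[[0,0.05,4.4],0.6,8.54],[[0,0.04,5.0],0.6,8.54],[[0,0.03,5.6],0.6,8.54],[[0,0.03,6.2],0.6,8.54],[[0,0.03,6.6],0.6,8.54]]}}

```text
time: 10.38
ee_pos: [0.5759, -0.0645, 0.003]
tcp_rot: [169.5, 90.0, -102.2]
wrist_force: [-0.0, -5.6, 0.4]
opening: 0.0856
```

```bash
python3 chk.py 9
```

```text
foot px 6504 pipe px 8591
pipe axis world [0.5749 0.0276] tool y,z [0.0038 0.0921] bay [-0.1678 -0.0306] rms 0.0007 pipe near tool z 0.0785

lever px 86 dir -77.7 r 0.0331 clear to housing 0.0047
to home heading 87.4 dist 0.1706
t 10.48 pos [ 0.5759 -0.064   0.003 ] zhead 88.3 yhead 178.3 F [-0.6 -0.2 -0.1] shift [-0.1   7.78  6.18] turn [np.float64(0.9), np.float64(-179.1)]
```

View pics/s9.png

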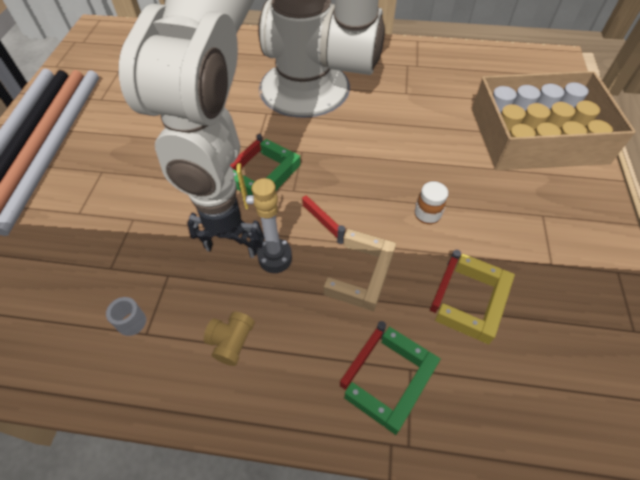

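Emit:
{"op": "play_rows", "data": {"rows": [[[0,0.1,-0.3],0.8,8.54],[[0,0.5,-0.3],1.8,8.54],[[0,0.6,0.1],2,8.54],[[0,0.55,0.5],2,8.54],[[0,0.55,1.0],2,8.54],[[0,0.5,1.6],2,8.54],[[0,0.5,2.2],2,8.54],[[0,0.48,2.8],2,8.54],[[0,0.46,3.4],2,8.54],[[0,0.44,4.0],2,8.54],[[0,0.42,4.6],2,8.54],[[0,0.4,5.0],2,8.54]]}}

```text
time: 11.48
ee_pos: [0.5735, -0.0136, 0.0029]
tcp_rot: [81.4, 90.0, 167.7]
wrist_force: [-0.5, -4.3, 0.1]
opening: 0.0853
```

```bash
python3 chk.py 10
```

```text
foot px 6156 pipe px 7969
pipe axis world [0.5801 0.0782] tool y,z [-0.0007  0.0921] bay [-0.1173 -0.0244] rms 0.0008 pipe near tool z 0.0785

lever px 82 dir -78.4 r 0.0335 clear to housing 0.006
to home heading 88.9 dist 0.1198
t 11.58 pos [ 0.5735 -0.0132  0.003 ] zhead 86.4 yhead 176.4 F [-1.1  0.1  0.1] shift [-0.1   7.42  0.86] turn [np.float64(-2.5), np.float64(177.5)]
```

Emit:
{"op": "play_rows", "data": {"rows": [[[0,-0.2,-0.3],-1,8.54],[[0,-0.48,-0.3],-2.5,8.54],[[0,-0.48,0.1],-2.5,8.54],[[0,-0.46,0.5],-2.5,8.54],[[0,-0.44,1.0],-2.5,8.54],[[0,-0.42,1.6],-2.5,8.54],[[0,-0.39,2.2],-2.5,8.54],[[0,-0.36,2.8],-2.5,8.54],[[0,-0.34,3.4],-2.5,8.54],[[0,-0.31,4.0],-2.5,8.54],[[0,-0.28,4.6],-2.5,8.54],[[0,-0.26,5.0],-2.5,8.54]]}}

```text
time: 12.58
ee_pos: [0.5793, 0.0354, 0.0031]
tcp_rot: [-166.9, 89.9, -78.1]
wrist_force: [-0.1, -5.1, 1.0]
opening: 0.0855
```

```bash
python3 chk.py 11; python3 - <<'E'
import cv2
s=cv2.imread('pics/s11.png'); cv2.imwrite('pics/c11.png',cv2.resize(s[100:340,180:460],None,fx=2.4,fy=2.4,interpolation=2))
E
```

```text
foot px 6703 pipe px 8375
pipe axis world [0.5794 0.1274] tool y,z [0.0018 0.092 ] bay [-0.0695 -0.0128] rms 0.0007 pipe near tool z 0.0785

lever px 62 dir -73.9 r 0.034 clear to housing 0.0069
to home heading 87.5 dist 0.0707
t 12.68 pos [0.5793 0.0359 0.003 ] zhead 88.8 yhead 178.8 F [ 0.9 -1.7 -0.4] shift [-0.1   7.85 -3.75] turn [np.float64(1.3), np.float64(-178.7)]
```

View pics/c11.png

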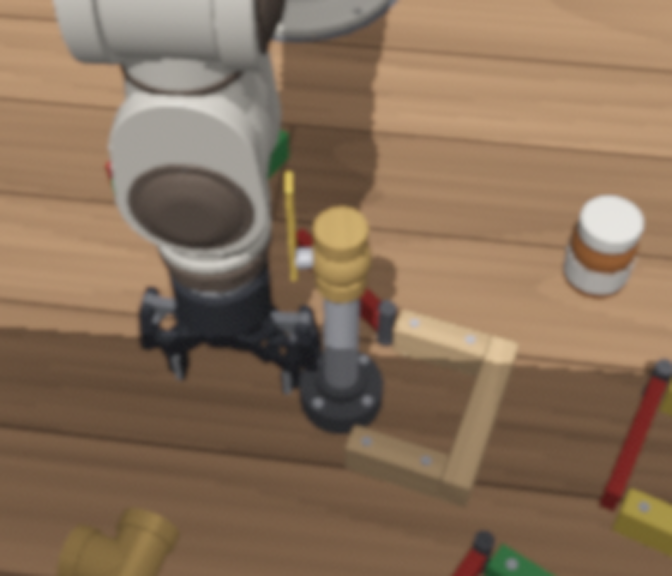

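Emit:
{"op": "play_rows", "data": {"rows": [[[0,0.05,0.3],0.3,8.54],[[0,0.1,0.8],0.6,8.54],[[0,0.1,1.3],0.6,8.54],[[0,0.1,1.8],0.6,8.54],[[0,0.1,2.3],0.6,8.54],[[0,0.1,2.8],0.6,8.54],[[0,0.1,3.3],0.6,8.54],[[0,0.1,3.8],0.6,8.54],[[0,0.1,4.3],0.6,8.54],[[0,0.1,4.8],0.6,8.54],[[0,0.1,5.2],0.6,8.54],[[0,0.1,5.5],0.6,8.54]]}}

```text
time: 13.68
ee_pos: [0.5794, 0.09, 0.0031]
tcp_rot: [-177.8, 89.9, -89.6]
wrist_force: [0.6, -6.7, 2.2]
opening: 0.0855
```

```bash
python3 chk.py 12
```

```text
foot px 6776 pipe px 8410
pipe axis world [0.5799 0.182 ] tool y,z [0.0024 0.092 ] bay [-0.0161 -0.001 ] rms 0.0007 pipe near tool z 0.0785

lever px 72 dir -73.2 r 0.0345 clear to housing 0.0055
to home heading 80.8 dist 0.0162
t 13.78 pos [0.5794 0.0904 0.003 ] zhead 88.2 yhead 178.2 F [ 1.  -2.5  1.5] shift [-0.1   7.65 -9.28] turn [np.float64(7.4), np.float64(-172.6)]
```

Emit:
{"op": "play_rows", "data": {"rows": [[[0,0,0.3],0,8.54],[[0,0,0.6],0,8.54],[[0,0,0.9],0,8.54],[[0,0,1.1],0,8.54],[[0,0,1.3],0,8.54],[[0,0,1.45],0,8.54],[[0,0,1.55],0,8.54]]}}

```text
time: 14.37
ee_pos: [0.5799, 0.1053, 0.003]
tcp_rot: [-176.8, 90.0, -88.6]
wrist_force: [-0.1, -7.2, 2.4]
opening: 0.0857
```

```bash
python3 chk.py 13
```

```text
foot px 6636 pipe px 8436
pipe axis world [0.5802 0.1973] tool y,z [0.0026 0.092 ] bay [-0.0012  0.002 ] rms 0.0007 pipe near tool z 0.0785

lever px 81 dir -75.2 r 0.035 clear to housing 0.0048
to home heading 16.9 dist 0.0024
t 14.47 pos [0.5799 0.1054 0.003 ] zhead 88.2 yhead 178.2 F [ 0.2 -5.9  1.4] shift [ -0.09   7.65 -10.79] turn [np.float64(71.2), np.float64(-108.8)]
```

Emit:
{"op": "play_rows", "data": {"rows": [[[0,0,0.1],0,8.54],[[0,0,0.2],0,8.54],[[0,0,0.3],0,8.54]]}}

```text
time: 14.72
ee_pos: [0.58, 0.1081, 0.0031]
tcp_rot: [-177.0, 89.9, -88.9]
wrist_force: [-1.1, -9.6, 1.9]
opening: 0.0856
```

```bash
python3 chk.py 14; python3 -c "
from h import *
shot('top','t14')"
```

```text
foot px 6594 pipe px 8327
pipe axis world [0.5803 0.2001] tool y,z [0.0026 0.0919] bay [0.0015 0.0026] rms 0.0007 pipe near tool z 0.0785

lever px 73 dir -74.2 r 0.0353 clear to housing 0.0046
to home heading -43.7 dist 0.003
t 14.82 pos [0.58   0.108  0.0031] zhead 88.2 yhead 178.2 F [-0.8 -7.3  2.8] shift [ -0.08   7.65 -11.06] turn [np.float64(131.8), np.float64(-48.2)]
```

View pics/w14.png

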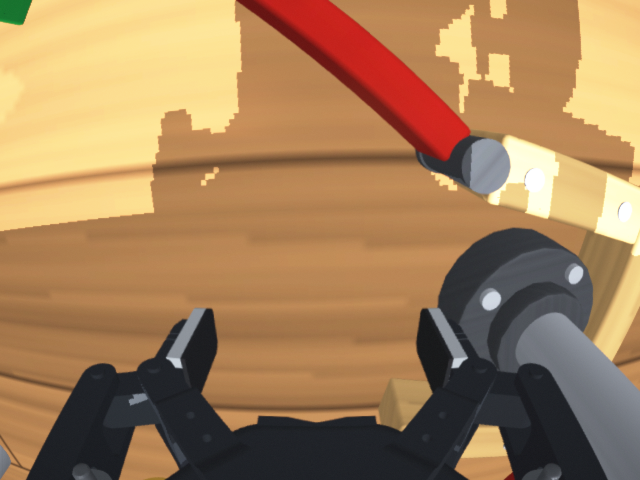

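Emit:
{"op": "play_rows", "data": {"rows": [[[0,0,0.1],0,8.54],[[0,0,0.2],0,8.54],[[0,0,0.3],0,8.54]]}}

```text
time: 15.12
ee_pos: [0.5799, 0.1085, 0.0033]
tcp_rot: [179.6, 89.7, -92.4]
wrist_force: [-2.8, -26.7, 6.8]
opening: 0.0853
```

```bash
python3 chk.py 15; python3 - <<'E'
from h import *
d=np.load('pics/w15.npy'); T=wcloud(d); o,p,R=st(); W=T@R.T+p
# strip tops visible in bay frame
B=np.stack([(W[...,:2]-BAY)@Rb[:,0],(W[...,:2]-BAY)@Rb[:,1],W[...,2]],-1)
m=(abs(B[...,2]-.036)<.003)&(B[...,0]>-.06)&(B[...,0]<.08)&(abs(B[...,1])<.09)&(np.nan_to_num(d)>0)
q=B[m]; 
for y0 in np.arange(-.08,.09,.02):
    s=q[(q[:,1]>y0)&(q[:,1]<y0+.02)]; 
    if len(s)>5: print(y0.round(2),len(s),s[:,0].min().round(4),s[:,0].max().round(4))
for x0 in np.arange(-.06,.07,.02):
    s=q[(q[:,0]>x0)&(q[:,0]<x0+.02)&(q[:,1]>.03)]
    if len(s)>5: print('x',x0.round(2),len(s),s[:,1].min().round(4),s[:,1].max().round(4))
E
```

```text
foot px 6614 pipe px 7657
pipe axis world [0.5803 0.2003] tool y,z [0.0027 0.0917] bay [0.0017 0.0027] rms 0.0007 pipe near tool z 0.0785

lever px 56 dir -72.6 r 0.0349 clear to housing 0.0047
to home heading -46.3 dist 0.0032
t 15.22 pos [0.5799 0.1084 0.0033] zhead 88.0 yhead 178.0 F [ -2.1 -21.5   6.1] shift [-1.000e-02  7.620e+00 -1.111e+01] turn [np.float64(134.3), np.float64(-45.7)]
-0.08 662 -0.0044 0.0268
-0.06 497 -0.0439 0.0141
-0.04 14 -0.0431 -0.042
-0.02 673 -0.0472 0.0613
0.0 2035 -0.0474 0.0627
0.02 1453 -0.0126 0.0605
0.04 4718 -0.06 0.0469
0.06 5179 -0.06 0.0348
x -0.06 545 0.0489 0.0729
x -0.04 3254 0.0489 0.0731
x -0.02 2608 0.0491 0.0731
x 0.0 2076 0.0302 0.0733
x 0.02 1540 0.03 0.0732
x 0.04 385 0.03 0.0528
```

Emit:
{"op": "play_rows", "data": {"rows": [[[0,0,-0.8],0,8.54],[[0,0,-2],0,8.54],[[0,0,-4],0,8.54],[[0,0,-6.5],0,8.54],[[0,0,-9],0,8.54],[[-1,0,-11.5],0,8.54],[[-4,0,-12],0,8.54],[[-8,0,-12],0,8.54],[[-11,0,-12],3,8.54],[[-11.5,0,-12],10,8.54],[[-11.5,0,-12],17,8.54],[[-11.5,0,-12],24,8.54]]}}

```text
time: 16.22
ee_pos: [0.5767, -0.0083, 0.119]
tcp_rot: [-34.7, 89.9, 29.2]
wrist_force: [-1.1, 0.1, -1.2]
opening: 0.0856
```

```bash
python3 - <<'E'
from h import *
shot('scene','s16'); shot('top','t16'); shot('wrist','w16')
go([.383,.146,.115],-42.7)
P=cloud('top',np.load('pics/t16.npy')).reshape(-1,3)
for n in ['t16']:
    im=cv2.imread('pics/t16.png').reshape(-1,3).astype(int); m=(im[:,2]>130)&(im[:,1]<60)&(im[:,0]<60)&(abs(P[:,0]-.46)<.1)&(abs(P[:,1]-.11)<.1)
    q=P[m]; print(len(q),q[:,:2].mean(0)); v=np.linalg.svd(q[:,:2]-q[:,:2].mean(0))[2][0]; v=Rb.T@v; print('theta',np.arctan2(-v[0],-v[1]),np.arctan2(v[0],v[1]))
Q=P[(P[:,2]>.23)&(P[:,2]<.245)&(abs(P[:,0]-.58)<.04)&(abs(P[:,1]-.2)<.05)]; print('valve top',len(Q),(Q[:,:2].min(0)+Q[:,:2].max(0))/2)
E
```

```text
t 16.37 pos [ 0.5762 -0.0082  0.1178] zhead 64.4 yhead 154.4 F [ 0.6 -0.4  0.1] shift [ 0.29 24.09  5.56] turn [np.float64(107.1), np.float64(-72.9)]
326 [0.46447732 0.1093229 ]
theta 2.0902425454915567 -1.0513501080982366
valve top 80 [0.57758434 0.19031139]
```

View pics/t16.png

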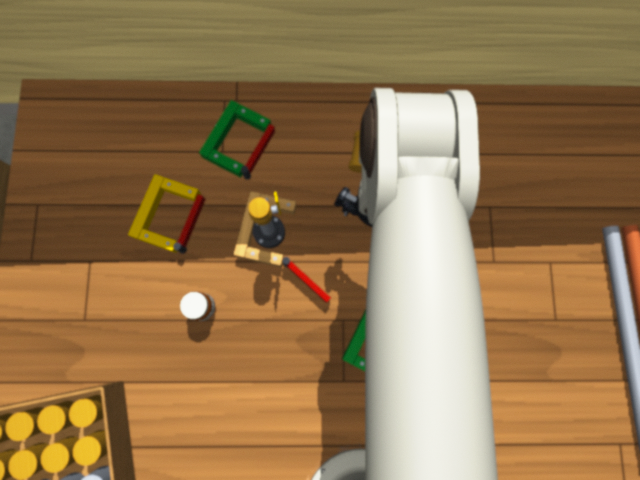

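View pics/s16.png

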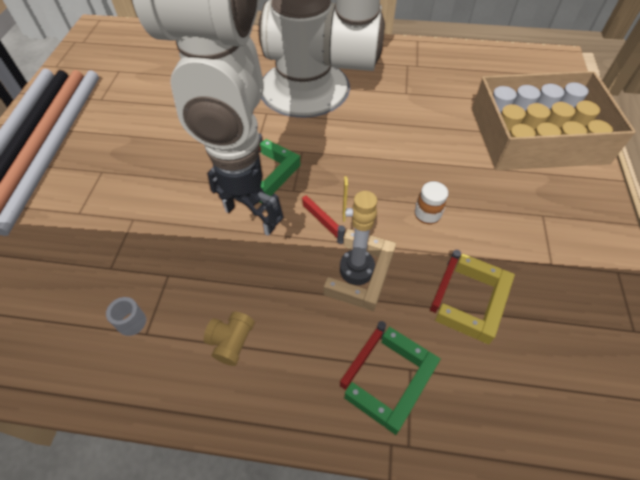

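```bash
python3 - <<'E'
from h import *
for n,f in(('top','t16'),('scene','s16')):
    P=cloud(n,np.load(f'pics/{f}.npy')).reshape(-1,3); im=cv2.imread(f'pics/{f}.png').reshape(-1,3)
    m=(P[:,2]>.02)&(P[:,2]<.031)&(abs(P[:,0]-.58)<.06)&(abs(P[:,1]-.195)<.06)&(im.max(1)<75)
    c,r=cv2.minEnclosingCircle(P[m][:,:2].astype(np.float32)); print(n,m.sum(),c,r,w2b(c))
    m=(P[:,2]>.225)&(P[:,2]<.238)&(np.hypot(P[:,0]-.58,P[:,1]-.198)<.024); c,r=cv2.minEnclosingCircle(P[m][:,:2].astype(np.float32)); print('valve',m.sum(),c,r,w2b(c))
t=cv2.imread('pics/t16.png'); cv2.imwrite('pics/c16.png',cv2.resize(t[180:310,225:345],None,fx=4.5,fy=4.5,interpolation=2))
E
```

```text
top 367 (0.5786835551261902, 0.19958966970443726) 0.03628338873386383 [0.00069753 0.00407502]
valve 342 (0.5781077742576599, 0.19938181340694427) 0.01893795281648636 [0.00036637 0.00458986]
scene 362 (0.5804775953292847, 0.19896993041038513) 0.03544887527823448 [0.00049395 0.0021879 ]
valve 360 (0.5793657898902893, 0.1987987607717514) 0.01907016523182392 [7.88882331e-05 3.23342982e-03]
```

View pics/c16.png

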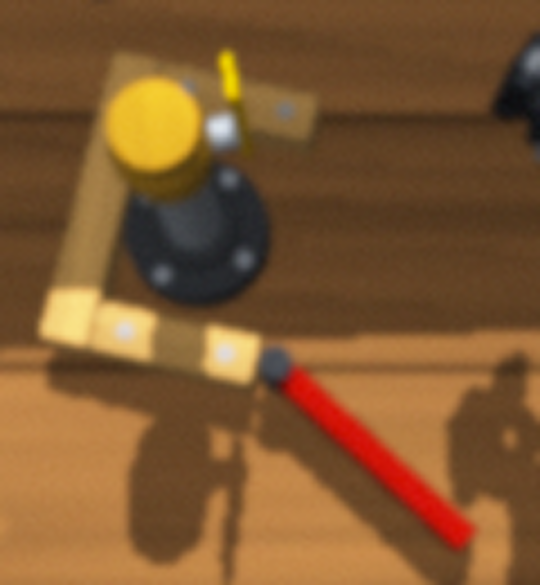

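Emit:
{"op": "play_rows", "data": {"rows": [[[0,2.5,0.6],7,8.54],[[0,5,1.2],14,8.54],[[0,7.5,1.8],21,8.54],[[0,10,2.4],28,8.54],[[0,12.5,3],35,8.54],[[0,15,3.6],42,8.54],[[0,17.5,4.2],49,8.54],[[0,20,4.7],56,8.54],[[0,22,5.1],63,8.54],[[0,24.1,5.5],70,8.54],[[0,24.1,5.6],77,8.54],[[0,24.1,5.6],84,8.54]]}}

```text
time: 17.37
ee_pos: [0.3829, 0.1479, 0.118]
tcp_rot: [86.9, 90.0, 67.2]
wrist_force: [-0.9, -0.6, -0.6]
opening: 0.0856
```

Emit:
{"op": "play_rows", "data": {"rows": [[[0,0,0],7,8.54],[[0,0,0],14,8.54],[[0,0,0],21,8.54],[[0,0,0],23,8.54],[[0,0,0],23,8.54]]}}

```text
time: 17.78
ee_pos: [0.3835, 0.1472, 0.1178]
tcp_rot: [-175.2, 90.0, 142.1]
wrist_force: [-0.1, 1.5, -0.0]
opening: 0.0854
```

```bash
cat >> h.py <<'E'
H=b2w(-.055,.062)
def gpose(th,rho=.09,off=.064):
    d=Rb@np.array([-np.sin(th),-np.cos(th)]); m=Rb@np.array([-np.cos(th),np.sin(th)])
    return H+rho*d+off*m, np.degrees(np.arctan2(-m[1],-m[0]))
E
python3 - <<'E'
from h import *
print(bot.get_obs()['q'][5])
t,h=gpose(2.09,off=.082); print(t,h); go(np.r_[t,.005],h)
E
```

```text
153.6117077901564
[0.38849826 0.14758672] -42.64817918234205
t 17.78 pos [0.3835 0.1472 0.1178] zhead -42.6 yhead 47.4 F [-0.1  1.5 -0. ] shift [11.28  0.37  0.34] turn [np.float64(0.0), np.float64(-180.0)]
```

Emit:
{"op": "play_rows", "data": {"rows": [[[3,0,0],0,8.54],[[6,0,0],0,8.54],[[9,0.2,0],0,8.54],[[10.5,0.4,0],0,8.54],[[11.2,0.4,0],0,8.54],[[11.2,0.4,0],0,8.54]]}}

```text
time: 18.28
ee_pos: [0.3854, 0.1497, 0.0046]
tcp_rot: [-119.8, 89.8, -162.4]
wrist_force: [0.0, -0.6, 0.5]
opening: 0.0853
```

```bash
python3 - <<'E'
from h import *
shot('wrist','w17')
print('n, target (shift y,z), turn for theta steps from pose')
o,p,R=st(); h0=np.degrees(np.arctan2(R[1,2],R[0,2])); print(p,h0)
for th,off in [(2.09,.064)]+[(t,.062) for t in np.arange(1.99,1.0,-.1)]:
    t,h=gpose(th,off=off); s=R.T@(np.r_[t,.005]-p)*100; print(round(th,2),s.round(2),'turn %.1f'%((h0-h+180)%360-180))
E
```

```text
n, target (shift y,z), turn for theta steps from pose
[0.38615622 0.14998301 0.00596387] -42.65050428884061
2.09 [ 0.1  -0.02  2.13] turn -0.0
1.99 [ 0.1  -0.59  3.26] turn -5.7
1.89 [ 0.1  -1.07  4.25] turn -11.5
1.79 [ 0.09 -1.45  5.27] turn -17.2
1.69 [ 0.09 -1.72  6.33] turn -22.9
1.59 [ 0.09 -1.89  7.41] turn -28.7
1.49 [ 0.09 -1.95  8.5 ] turn -34.4
1.39 [ 0.09 -1.89  9.59] turn -40.1
1.29 [ 0.09 -1.74 10.67] turn -45.8
1.19 [ 0.09 -1.47 11.73] turn -51.6
1.09 [ 0.09 -1.1  12.76] turn -57.3
```

View pics/w17.png

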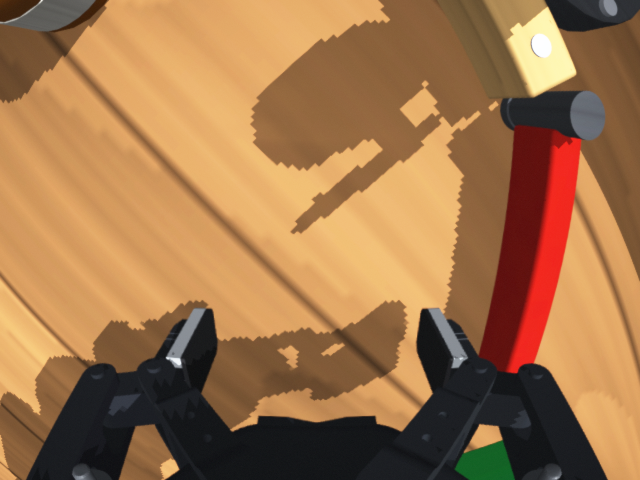

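Emit:
{"op": "play_rows", "data": {"rows": [[[0,0,0.8],0,8.54],[[0,0,1.5],0,8.54],[[0,0,2.1],0,8.54],[[0,-0.3,2.7],-2.8,8.54],[[0,-0.59,3.26],-5.7,8.54],[[0,-0.83,3.75],-8.6,8.54],[[0,-1.07,4.25],-11.5,8.54],[[0,-1.26,4.76],-14.3,8.54],[[0,-1.45,5.27],-17.2,8.54],[[0,-1.6,5.8],-20,8.54],[[0,-1.72,6.33],-22.9,8.54],[[0,-1.89,7.41],-28.7,8.54]]}}

```text
time: 19.33
ee_pos: [0.4284, 0.0855, 0.0066]
tcp_rot: [54.1, 90.0, 40.1]
wrist_force: [-0.6, 0.9, -0.1]
opening: 0.0854
```

```bash
cat > gp.py <<'E'
from h import *; import sys
a,b,st_=map(float,sys.argv[1:4]); im,d=shot('wrist',sys.argv[4])
o,p,R=st(); h0=np.degrees(np.arctan2(R[1,2],R[0,2])); print(o['time'],p.round(4),'head %.1f'%h0,'F',np.round(o['wrist_force'],1))
W=wcloud(d)@R.T+p; im=im.astype(int); m=(im[...,2]>120)&(im[...,1]<60)&(im[...,0]<60)&(abs(W[...,2]-.037)<.006)&(np.hypot(W[...,0]-H[0],W[...,1]-H[1])<.14)
q=W[m][:,:2]; 
if len(q)>30:
    v=q.mean(0)-H; v=Rb.T@v; print('gate theta ~ %.3f'%np.arctan2(-v[0],-v[1]),len(q))
for th in np.arange(a,b-1e-6,-st_):
    t,h=gpose(th,off=.062); s=R.T@(np.r_[t,.005]-p)*100; print(round(th,2),s.round(2),'turn %.1f'%((h0-h+180)%360-180))
E
python3 gp.py 1.54 .9 .05 w18
```

```text
19.3833 [0.4297 0.0844 0.0067] head -13.4 F [-0.4 -0.8  0.6]
gate theta ~ 1.538 7189
1.54 [ 0.17 -0.2   0.24] turn -2.3
1.49 [ 0.17 -0.48  0.71] turn -5.1
1.44 [ 0.17 -0.74  1.19] turn -8.0
1.39 [ 0.17 -0.97  1.69] turn -10.9
1.34 [ 0.17 -1.18  2.19] turn -13.7
1.29 [ 0.17 -1.36  2.71] turn -16.6
1.24 [ 0.18 -1.51  3.23] turn -19.5
1.19 [ 0.18 -1.64  3.76] turn -22.3
1.14 [ 0.18 -1.74  4.3 ] turn -25.2
1.09 [ 0.18 -1.82  4.84] turn -28.1
1.04 [ 0.18 -1.87  5.39] turn -30.9
0.99 [ 0.18 -1.89  5.93] turn -33.8
0.94 [ 0.18 -1.88  6.48] turn -36.7
```

View pics/w18.png

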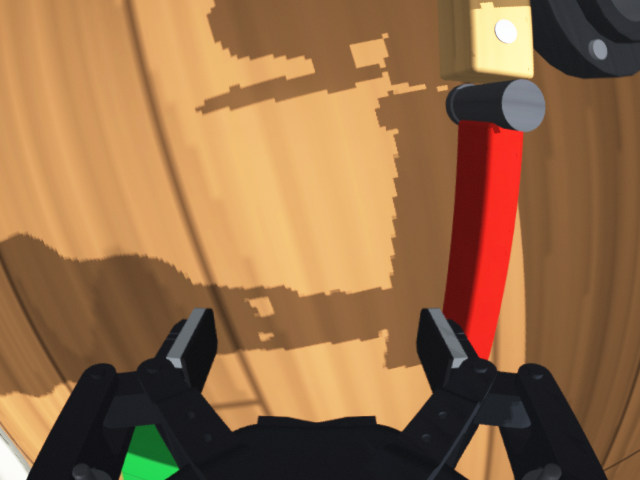

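The gate is following the finger and now reads 1.54 rad. Next push.

Emit:
{"op": "play_rows", "data": {"rows": [[[0,-0.48,0.7],-5.1,8.54],[[0,-0.74,1.2],-8,8.54],[[0,-0.97,1.7],-10.9,8.54],[[0,-1.18,2.2],-13.7,8.54],[[0,-1.36,2.7],-16.6,8.54],[[0,-1.51,3.2],-19.5,8.54],[[0,-1.64,3.76],-22.3,8.54],[[0,-1.74,4.3],-25.2,8.54],[[0,-1.82,4.84],-28.1,8.54],[[0,-1.87,5.4],-30.9,8.54],[[0,-1.89,5.93],-33.8,8.54],[[0,-1.88,6.48],-36.7,8.54]]}}

```text
time: 20.38
ee_pos: [0.4868, 0.0513, 0.0064]
tcp_rot: [-53.1, 90.0, -30.5]
wrist_force: [-1.6, -1.3, -0.2]
opening: 0.0853
```

```bash
python3 gp.py .94 .3 .05 w19
```

```text
20.4333 [0.4877 0.0513 0.0065] head 22.8 F [-1.2 -0.3 -0. ]
gate theta ~ 0.910 7201
0.94 [ 0.15 -0.04  0.05] turn -0.4
0.89 [ 0.15 -0.34  0.51] turn -3.3
0.84 [ 0.15 -0.61  0.98] turn -6.2
0.79 [ 0.15 -0.86  1.47] turn -9.0
0.74 [ 0.15 -1.08  1.97] turn -11.9
0.69 [ 0.15 -1.28  2.48] turn -14.8
0.64 [ 0.15 -1.45  3.  ] turn -17.6
0.59 [ 0.15 -1.6   3.52] turn -20.5
0.54 [ 0.15 -1.72  4.06] turn -23.4
0.49 [ 0.15 -1.81  4.6 ] turn -26.2
0.44 [ 0.15 -1.88  5.14] turn -29.1
0.39 [ 0.15 -1.91  5.68] turn -32.0
0.34 [ 0.16 -1.93  6.23] turn -34.8
```

Emit:
{"op": "play_rows", "data": {"rows": [[[0,-0.34,0.5],-3.3,8.54],[[0,-0.61,1.0],-6.2,8.54],[[0,-0.86,1.47],-9,8.54],[[0,-1.08,1.97],-11.9,8.54],[[0,-1.28,2.48],-14.8,8.54],[[0,-1.45,3.0],-17.6,8.54],[[0,-1.6,3.52],-20.5,8.54],[[0,-1.72,4.06],-23.4,8.54],[[0,-1.81,4.6],-26.2,8.54],[[0,-1.88,5.14],-29.1,8.54],[[0,-1.91,5.68],-32,8.54],[[0,-1.93,6.23],-34.8,8.54]]}}

```text
time: 21.43
ee_pos: [0.5516, 0.0577, 0.0063]
tcp_rot: [-87.0, 90.0, -29.7]
wrist_force: [-0.7, 0.1, 0.5]
opening: 0.0854
```

```bash
python3 gp.py .34 -.06 .04 w20
```

```text
21.4833 [0.5524 0.058  0.0063] head 57.6 F [-1.1  0.7 -0.4]
gate theta ~ 0.309 7184
0.34 [ 0.13 -0.04 -0.02] turn -0.1
0.3 [ 0.13 -0.28  0.35] turn -2.4
0.26 [ 0.13 -0.51  0.72] turn -4.6
0.22 [ 0.13 -0.72  1.1 ] turn -6.9
0.18 [ 0.14 -0.91  1.5 ] turn -9.2
0.14 [ 0.14 -1.09  1.89] turn -11.5
0.1 [ 0.14 -1.25  2.3 ] turn -13.8
0.06 [ 0.14 -1.4   2.71] turn -16.1
0.02 [ 0.14 -1.53  3.13] turn -18.4
-0.02 [ 0.14 -1.64  3.55] turn -20.7
-0.06 [ 0.14 -1.74  3.98] turn -23.0
```

View pics/w20.png

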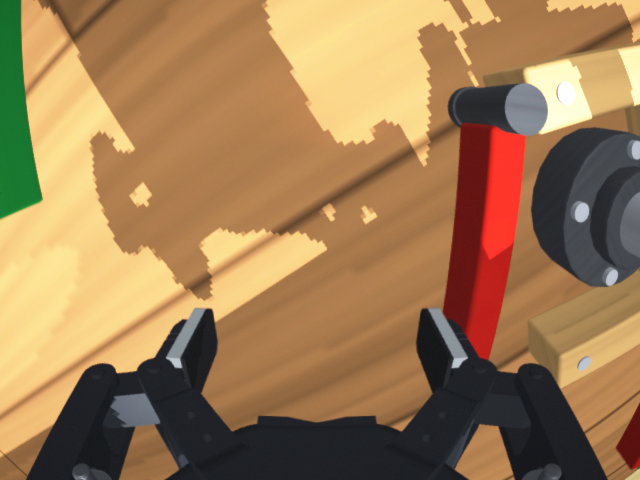

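Emit:
{"op": "play_rows", "data": {"rows": [[[0,-0.28,0.35],-2.4,8.54],[[0,-0.51,0.72],-4.6,8.54],[[0,-0.72,1.1],-6.9,8.54],[[0,-0.91,1.5],-9.2,8.54],[[0,-1.09,1.89],-11.5,8.54],[[0,-1.25,2.3],-13.8,8.54],[[0,-1.33,2.5],-15,8.54],[[0,-1.4,2.71],-16.1,8.54],[[0,-1.46,2.9],-17.2,8.54],[[0,-1.5,3.05],-18,8.54],[[0,-1.53,3.13],-18.4,8.54]]}}

```text
time: 22.4
ee_pos: [0.581, 0.0762, 0.0061]
tcp_rot: [-39.4, 90.0, 36.4]
wrist_force: [0.4, -0.2, 0.7]
opening: 0.0851
```

```bash
python3 gp.py .06 -.1 .04 w21; python3 chk.py 21b
```

```text
22.45 [0.581  0.0763 0.006 ] head 75.8 F [ 0.3 -0.6 -0.3]
gate theta ~ 0.008 6042
0.06 [ 0.1   0.15 -0.33] turn 2.2
0.02 [ 0.1  -0.1   0.02] turn -0.1
-0.02 [ 0.1  -0.34  0.39] turn -2.4
-0.06 [ 0.1  -0.57  0.76] turn -4.7
-0.1 [ 0.1  -0.78  1.15] turn -7.0
foot px 8003 pipe px 2836
pipe axis world [0.5802 0.1999] tool y,z [0.031  0.1197] bay [0.0014 0.0027] rms 0.0006 pipe near tool z 0.1038

lever px 77 dir -74.9 r 0.0351 clear to housing 0.0366
to home heading -39.6 dist 0.003
t 22.55 pos [0.5808 0.0763 0.0059] zhead 75.8 yhead 165.8 F [0.2 0.5 0.6] shift [ 0.19  5.96 -9.38] turn [np.float64(115.3), np.float64(-64.7)]
```

Emit:
{"op": "play_rows", "data": {"rows": [[[0,-0.1,0.1],-0.6,8.54],[[0,-0.15,0.2],-1,8.54],[[0,-0.2,0.3],-1.2,8.54],[[0,-0.2,0.4],-1.2,8.54]]}}

```text
time: 22.88
ee_pos: [0.5827, 0.0775, 0.006]
tcp_rot: [163.4, 89.7, -119.6]
wrist_force: [-8.3, -17.8, 7.9]
opening: 0.0852
```

```bash
python3 gp.py .06 .05 .04 w22
```

```text
22.9333 [0.5827 0.0774 0.006 ] head 77.0 F [ -7.2 -14.    6. ]
gate theta ~ -0.005 6100
0.06 [ 0.11  0.3  -0.48] turn 3.3
```

The gate is at its stop: 18 N and no more motion. Now I retreat.

Emit:
{"op": "play_rows", "data": {"rows": [[[0,0,-0.5],0,8.54],[[0,0,-1.5],0,8.54],[[0,0,-3.5],0,8.54],[[0,0,-6],0,8.54],[[0,0,-9],0,8.54],[[0,0,-12],0,8.54],[[-3,0,-14],0,8.54],[[-7,0,-14],0,8.54],[[-11,0,-14],0,8.54],[[-13,0,-14],0,8.54],[[-13,0,-14],0,8.54],[[-13,0,-14],0,8.54]]}}

```text
time: 23.93
ee_pos: [0.5531, -0.0573, 0.1374]
tcp_rot: [-77.8, 89.8, -0.8]
wrist_force: [0.3, 0.2, -0.2]
opening: 0.0855
```

```bash
python3 - <<'E'
from h import *
shot('top','t23'); shot('scene','s23')
P=cloud('top',np.load('pics/t23.npy')).reshape(-1,3); im=cv2.imread('pics/t23.png').reshape(-1,3).astype(int)
m=(im[:,2]>90)&(im[:,1]<60)&(im[:,0]<60)&(np.hypot(P[:,0]-H[0],P[:,1]-H[1])<.15)&(P[:,2]>.02)
q=P[m]; v=Rb.T@(q[:,:2].mean(0)-H); print(len(q),'theta',np.arctan2(-v[0],-v[1]))
for n,f in(('top','t23'),('scene','s23')):
    P=cloud(n,np.load(f'pics/{f}.npy')).reshape(-1,3); I=cv2.imread(f'pics/{f}.png').reshape(-1,3)
    m=(P[:,2]>.02)&(P[:,2]<.031)&(abs(P[:,0]-.58)<.06)&(abs(P[:,1]-.195)<.06)&(I.max(1)<75)
    c,r=cv2.minEnclosingCircle(P[m][:,:2].astype(np.float32)); print(n,c,r,w2b(c))
    m=(P[:,2]>.225)&(P[:,2]<.238)&(np.hypot(P[:,0]-.58,P[:,1]-.198)<.024); c,r=cv2.minEnclosingCircle(P[m][:,:2].astype(np.float32)); print('valve',w2b(c))
t=cv2.imread('pics/t23.png'); cv2.imwrite('pics/c23.png',cv2.resize(t[170:310,160:345],None,fx=4,fy=4,interpolation=2))
a,b=cv2.imread('pics/t0.png') if False else cv2.imread('pics/top0.png'),t
go([.5,0,.1])
E
```

```text
332 theta -0.008791413522763376
top (0.5785285830497742, 0.19921137392520905) 0.03616764023900032 [0.00029418 0.00414162]
valve [0.00048217 0.00383815]
scene (0.5800700187683105, 0.19880741834640503) 0.035373471677303314 [0.00024455 0.00254891]
valve [0.00038198 0.00333532]
t 24.03 pos [ 0.5519 -0.057   0.1349] zhead 77.0 yhead 167.0 F [-0.1  0.3 -0.4] shift [3.5  6.33 4.38]
```

View pics/c23.png

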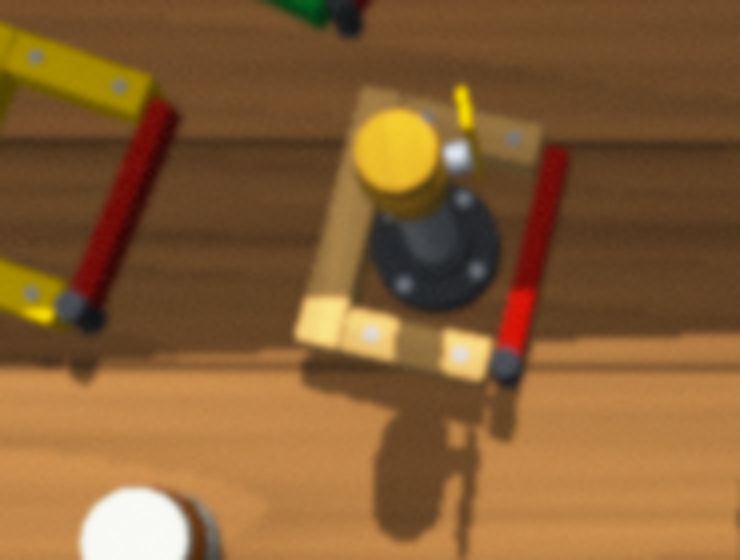

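View pics/s23.png

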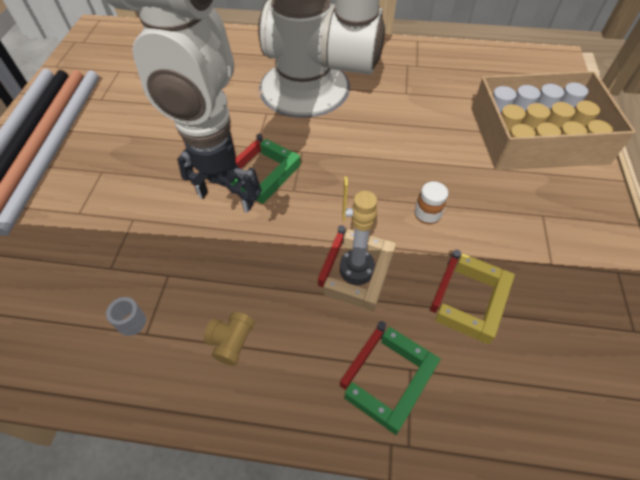

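The riser stands home and upright, the gate is shut, the loose fittings and jar have not moved, and the arm is clear.

```bash
python3 -c "
from workcell import bot
print(bot.job_done())"
```

```text
the job is handed in; nothing more can be done
None
```

The riser is in the timber bay against the back stop, the red gate is shut behind it, and I handed the job in at about 24 s of the 72 s allowed. The hand-in gave no verdict.

**How it was done:** I pushed only on the riser's foot, using the back of one open finger. I kept the arm roughly side-on to the push, because the wrist would otherwise have hit the yellow lever. I pressed until the back stop held (about 27 N with no further motion). Then I swept the gate round with the same finger to its own stop (about 18 N) and backed off.

**Last checks:**
- **Riser position:** x is about 0 to +1.7 mm and y about +2 to +4 mm in the bay's frame. The limits are −10 to +6 mm and ±18 mm.
- **Upright:** the foot and valve centres agree to about 1 mm.
- **Gate:** about 0 rad. The top camera read −0.009 and the wrist camera −0.005.
- **Jar, tee and coupling:** they look unmoved in the pictures; I did not measure them again.
- **Clearance:** the wrist camera put the pipe about 4 mm from the gripper's knuckle, and the lever at least 4 mm from the wrist. I saw no sign of contact.

**Disagreements:** the three cameras differ by 1–2 mm on the riser's place. One early lever-clearance reading (−66 mm) came from the wrong arm pose and I discarded it.

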